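# Mix the capped sample jars and tote them

### The job

Switch the vortex mixer on at its toggle, then take the squat amber glass jars from the capping machine's catch tray one at a time, oldest first (the one farthest from the machine), press each one, held upright, down on the middle of the mixer's sprung platform until the platform is fully down, keep it there for two seconds, and stand it upright in the grey tote. When all the jars are in the tote, switch the mixer off. The glass is thin: grip with no more than about 40 N, press with no more than about 40 N, set the jars down gently without dropping them, and leave the other things on the bench undisturbed.

Things in the scene. Friction and masses are not known exactly. Their poses are not given: they have to be found in the camera images.
- capper: Capping machine with its catch tray, fixed. Origin on the bench under the tray's centre. Steel tray 124 (x) by 330 mm (y), floor 12 mm high, rim 10 mm above the floor on the long sides and the -y end. The machine stands at the tray's +y end: base 75 mm high from y = 185 mm, cabinet 250 mm high from y = 280 mm. Jars come out and move towards -y: the oldest lies farthest from the machine.
- tray_floor (a point): Centre of the tray's floor surface, axes as capper.
- jar1: Amber glass jar with a white screw cap, squat: 50 mm diameter, 48 mm tall (the cap, 49 mm wide, is the top 12 mm), about 0.13 kg, standing in the catch tray; first (oldest) of up to five places in order of delivery, about 64 mm apart along the tray, jar1 farthest from the machine. Origin at the centre of its underside, z up. May be absent (None).
- jar2: Amber glass jar with a white screw cap, squat: 50 mm diameter, 48 mm tall (the cap, 49 mm wide, is the top 12 mm), about 0.13 kg, standing in the catch tray; second of up to five places in order of delivery, about 64 mm apart along the tray, jar1 farthest from the machine. Origin at the centre of its underside, z up. May be absent (None).
- jar3: Amber glass jar with a white screw cap, squat: 50 mm diameter, 48 mm tall (the cap, 49 mm wide, is the top 12 mm), about 0.13 kg, standing in the catch tray; third of up to five places in order of delivery, about 64 mm apart along the tray, jar1 farthest from the machine. Origin at the centre of its underside, z up. May be absent (None).
- jar4: Amber glass jar with a white screw cap, squat: 50 mm diameter, 48 mm tall (the cap, 49 mm wide, is the top 12 mm), about 0.13 kg, standing in the catch tray; fourth of up to five places in order of delivery, about 64 mm apart along the tray, jar1 farthest from the machine. Origin at the centre of its underside, z up. May be absent (None).
- jar5: Amber glass jar with a white screw cap, squat: 50 mm diameter, 48 mm tall (the cap, 49 mm wide, is the top 12 mm), about 0.13 kg, standing in the catch tray; fifth (newest) of up to five places in order of delivery, about 64 mm apart along the tray, jar1 farthest from the machine. Origin at the centre of its underside, z up. May be absent (None).
- mixer: Touch vortex mixer, fixed, 210 mm (x) by 125 mm (y), its body 115 mm high; origin under its centre on the bench; its front (-x at yaw 0) carries a dial, a round rubber platform stands on top at the rear and a steel toggle switch on top at the front.
- platform_rest (a point): Centre of the top face of the mixer's round rubber platform (76 mm diameter) when not pressed, 165 mm above the bench and 40 mm behind (+x of) the mixer's origin. Fixed to the mixer, does not move with the platform; axes as mixer.
- platform (a joint): How far the sprung platform is pressed down, m: 0 up, 0.008 fully down against its stop. The spring takes about 3 N to start and 11 N at the stop; it comes back up when released.
- switch (a joint): The mixer's toggle switch: 0 = off, leaning 26 degrees to the mixer's -y side; 0.9 rad = on, leaning 26 degrees to its +y side. It stays where it is left and takes about 1 to 3 N to push.
- switch_pivot (a point): The toggle's pivot, 118 mm above the bench, 70 mm in front (-x) of the mixer's origin. From it rises a steel bat 8 mm thick with a 12 mm ball at the end, 40 mm long overall, that swings in the mixer's y-z plane. Axes as mixer. The mixer's top lies 3 mm below this point.
- tote: Open grey plastic carrying tote, loose, 0.9 kg, 200 mm (x) by 320 mm (y) outside, walls 5 mm thick and 72 mm high, empty at the start. Origin under its centre.
- tote_in (a point): Centre of the tote's inner floor, 5 mm above its underside, axes as tote.
- beaker: Glass beaker, 68 mm wide, 88 mm tall, bystander. Origin under its centre.
- wash_bottle: White plastic bottle, 60 mm wide, 155 mm tall, bystander. Origin under its centre.
- tape_roll: Roll of paper tape lying flat, 84 mm wide, 18 mm high, bystander. Origin under its centre.
- tip_box: Green box of pipette tips, 85 x 120 x 55 mm, bystander. Origin under its centre.
- spatula: Metal spatula lying flat, 160 mm long, bystander.
- marker: Black marker pen lying on the bench, about 120 mm long, 14 mm thick, bystander.

How it is judged:
By the outcome, as a careful person would: the job done as asked, in the order asked, and still so for the second after the job is handed in, with the robot touching nothing.
Of jar1, jar2, jar3, jar4, jar5 only 3 to 5 are there at a start; the rules pass over those that are not, and their reading is None.
At some moment in a run one of jar1, jar2, jar3, jar4, jar5 may be knocked a few centimetres aside while the robot is not near it.
It also fails if it takes over 210 s, if anything falls off the work surface, if the arm or the gripper's body presses on something with over 40 N, if the wrist force passes 120 N, or if a joint passes its speed limit or range.

### The arm

A 6-joint arm with a two-finger parallel gripper is mounted at the origin on the work surface. World frame = base frame: x ahead of the robot, y to its left, z up, the work surface at z = 0. Lengths are in mm, angles in rad, forces in N, time in s.
With the tool pointing down it reaches from about 375 to 750 mm from the base axis. Payload 9 kg.
Tool frame: the origin (TCP) lies at the very end of the fingers, on their centre line; the grasp point (between the pads) lies 19 mm behind it (manip.tcp_to_grasp is the z of the grasp point in the tool frame, in mm); z points along the fingers, y is the line along which they close (so a half turn about z gives the same grasp; the last joint's range is limited). The gripper opens to 85 mm and grips with 20 to 120 N. Pads are 22 mm wide; open, the fingers measure 114 mm over their backs; the gripper's body (76 mm by 85 mm) begins 54 mm behind the grasp point. The pads swing forward as they close: fully open they stand 13 mm farther back than shut.
Start: joints at [-0.218, 0.104, 0.097, 1.564, 0, 1.353], TCP at [600.031, 0.003, 231.331] pointing down, gripper open.
Joint ranges: [-2.99, 2.99], [-0.84, 1.86], [-1.1, 1.16], [-1.84, 2.11], [-1.51, 1.56], [-3.14, 3.14]. Speed limits (rad/s): [2.22, 2.22, 2.57, 3.14, 3.14, 3.14].

### API

Orientations are given as a unit quaternion [x, y, z, w].
In Python, from plant import manip gives the robot as it stands. The module is installed in compiled form; this text tells all that it offers.
- The arm moves only by the tool jog_arm, never from a script. Its argument "increments" is a list of rows, each a list of 3 entries, a list of its own where there are three numbers: the shift along the tool's x, y, z in units of 0.02 m (1.0 is 0.02 m), then the turn, a rotation vector about the tool's x, y, z in units of 0.08 rad (1.0 is 0.08 rad), then the closure, from 0 (fully open) to 1 (shut). A call has 1 to 8 rows; each row shifts and turns the commanded pose from where the row before left it, along the tool's axes as they then stand; what a row does not reach is not made up. A row lasts 1/10 s, in which the tool goes at most 50 mm and 8.59 degrees, less where a joint would pass 70% of its speed; a pose out of reach is approached as far as the arm can. A call with a number of a shift or a turn outside -1 to 1 is refused whole. A call with a gripper value outside its range is refused whole. The fingers move at their own pace and stop on an object; "grip_force" is the grip in N (left out, the last holds). Time passes only in rows, so rows that do not move let the fingers close. It gives the time, the measured TCP pose, the force, the opening and the grip force at its end, in the units of the state.
- manip.read_state(): the state, without advancing time (a new reading comes with each control period).
- manip.grab_frame(name): name is "scene" or "side" or "wrist"; returns the picture (480x640x3 uint8, red, green, blue); there is no depth.
- manip.calibration(name): a dict with "vertical_fov" (degrees; the focal length in pixels is half the picture's height over the tangent of half this angle, whatever the lens; pixels are square), "cx", "cy" (the principal point, pixels), "k1" (the pictures are not rectified: a ray, as slopes to the right and down, at radius r is drawn at 1 + k1 r^2 times it, then the intrinsics apply), "extrinsics" (4x4, takes a point from camera to world coordinates). Camera axes: x right, y down, z forward; pixel columns grow to the right and rows downward; lengths in mm; the calibration is good to about 2 mm. A picture is of the moment at which its call begins: read the wrist's pose just before it. calibration takes no time and is no camera call; for the wrist camera it gives the pose at the moment of the call.
- manip.close_job(): hands the job in; it is judged then, once.
The state is a dict: "clock": time; "joints": joint angles; "joint_vel": joint speeds; "tau": joint torques, N m; "eef_pos": TCP position; "eef_rot": TCP orientation; "ft_force": force on the tool from outside, world axes, zero at the start; "ft_torque": the same for the moment, N m; "width": finger opening in mm; "gripper_force": force on a finger pad.
Only numpy, scipy, OpenCV 4.12 (cv2) and the standard library are available. Lean on these libraries where they do the work, as an engineer would, in place of code of your own. Each camera call takes 0.05 s, during which the arm holds its last target. There are 200 camera calls.

## Working session

There is one attempt and no reset: what is moved stays moved. The work goes in short steps, Python scripts to look and compute and a tool call to move; the robot and the scene stay as the last step left them, time stands still between calls to the robot, and variables do not carry over. Pictures are saved under pics/ and viewed, at most 14 in all, crops included, and the job is handed in when it is done.

Besides the shell and the picture viewer there is one more tool, called in YAML: its name, and indented under it one key for each argument. jog_arm: Moves the arm, as the interface text tells. Shifts and turns lie within -1 to 1; 1 stands for 0.02 m of shift or 0.08 rad of turn. Its arguments: {"type":"object","properties":{"increments":{"type":"array"},"grip_force":{"type":"number"}},"required":["increments"]}

```bash
mkdir -p pics; ls
cat > h.py <<'E'
import numpy as np, cv2
from plant import manip
from scipy.spatial.transform import Rotation as R
def cal(n):
    c=manip.calibration(n); f=240/np.tan(np.radians(c["vertical_fov"]/2)); return c,f
def ray(n,u,v,c=None):
    c,f=c or cal(n)
    d=np.array([(u-c["cx"])/f,(v-c["cy"])/f]); s=d.copy()
    for _ in range(20): s=d/(1+c["k1"]*(s@s))
    E=np.array(c["extrinsics"]); return E[:3,3],E[:3,:3]@np.array([s[0],s[1],1])
def onz(n,u,v,z,c=None):
    o,d=ray(n,u,v,c); return o+d*(z-o[2])/d[2]
def proj(n,P,c=None):
    c,f=c or cal(n); E=np.array(c["extrinsics"]); p=E[:3,:3].T@(np.array(P)-E[:3,3]); s=p[:2]/p[2]
    s=s*(1+c["k1"]*(s@s)); return s*f+[c["cx"],c["cy"]]
def grab(n,name):
    c=cal(n); im=manip.grab_frame(n)[:,:,::-1].copy(); cv2.imwrite("pics/"+name+".png",im); return im,c
E
python3 - <<'E'
from h import *
for n in("scene","side","wrist"):
    im,c=grab(n,n+"0"); print(n,c[1],c[0]["k1"],np.round(c[0]["extrinsics"],2).tolist())
s=manip.read_state();print(s["eef_rot"],s["ft_force"],s["width"],manip.tcp_to_grasp)
E
```

```text
pics
scene 488.08637972884185 0.021244394794678746 [[-0.83, 0.41, -0.37, 908.87], [0.55, 0.61, -0.56, 531.76], [0.0, -0.68, -0.74, 842.29], [0.0, 0.0, 0.0, 1.0]]
side 523.4159936519274 -0.04144303093226107 [[-0.94, -0.27, 0.22, 310.49], [-0.35, 0.69, -0.63, 652.2], [0.02, -0.67, -0.74, 930.92], [0.0, 0.0, 0.0, 1.0]]
wrist 333.7369742227982 0.011046159964301616 [[1.0, 0.0, -0.0, 600.16], [0.0, -0.96, -0.28, 73.76], [-0.0, 0.28, -0.96, 372.88], [0.0, 0.0, 0.0, 1.0]]
[ 7.07097469e-01  7.07115907e-01 -2.62850899e-04 -4.40086148e-04] [0.1110297  0.76962174 0.06681993] 85.37422869644504 -18.700000000000003
```

View pics/scene0.png

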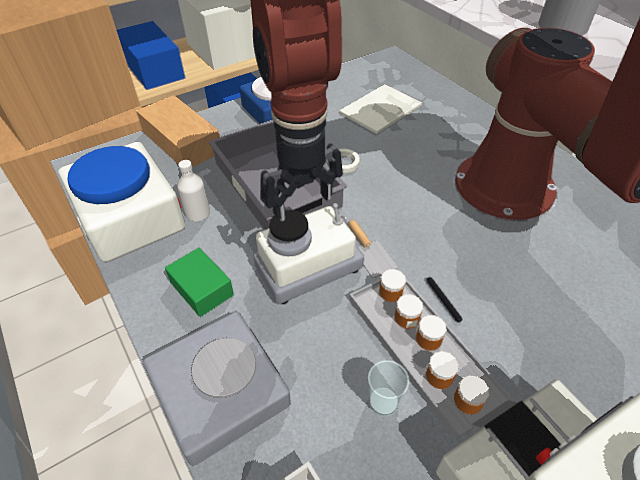

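View pics/side0.png

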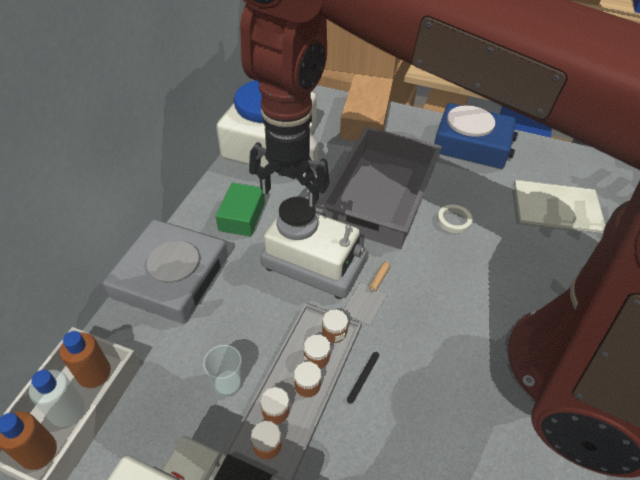

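The scene view shows five jars, with caps at about (392,280), (408,305), (432,327), (443,366), (473,390). The mixer platform is at about (290,226), the toggle at (337,213), and the tote is behind the mixer. In the side view the caps are at (335,320), (317,345), (308,374), (275,400), (266,436), the platform is at (297,211), and the toggle is near (347,238).

```bash
cat >> h.py <<'E'
def caps(n,im,c,box,z=60,amin=150):
    hsv=cv2.cvtColor(im,cv2.COLOR_BGR2HSV); m=((hsv[...,2]>195)&(hsv[...,1]<40)).astype(np.uint8)
    k=np.zeros_like(m); x0,y0,x1,y1=box; k[y0:y1,x0:x1]=1; m&=k
    N,l,st,ce=cv2.connectedComponentsWithStats(m); out=[]
    for i in range(1,N):
        if st[i,4]>amin: out.append((ce[i].round(1).tolist(),int(st[i,4]),onz(n,*ce[i],z,c).round(0)[:2].tolist()))
    return out
E
python3 - <<'E'
from h import *
for n,box,pl in(("scene",(370,255,500,420),(290,226)),("side",(240,300,360,465),(297,211))):
    im=cv2.imread(f"pics/{n}0.png"); c=cal(n)
    for r in caps(n,im,c,box,60,60): print(n,r)
    # platform dark blob
    g=im.max(axis=2); m=(g<60).astype(np.uint8); k=np.zeros_like(m); k[pl[1]-25:pl[1]+20,pl[0]-24:pl[0]+24]=1
    N,l,st,ce=cv2.connectedComponentsWithStats(m*k); i=1+np.argmax(st[1:,4]); print(n,"plat",ce[i],st[i],onz(n,*ce[i],165,c))
a=cv2.imread("pics/scene0.png")[190:310,240:380]; b=cv2.imread("pics/side0.png")[190:310,250:390]
a2=cv2.imread("pics/scene0.png")[110:250,200:370]; b2=cv2.imread("pics/side0.png")[120:260,310:480]
f=lambda x,s:cv2.resize(x,s,interpolation=cv2.INTER_CUBIC)
cv2.imwrite("pics/c1.png",np.vstack([np.hstack([f(a,(350,300)),f(b,(350,300))]),np.hstack([f(a2,(350,288)),f(b2,(350,288))])]))
E
```

```text
scene ([388.8, 275.5], 512, [463.0, 100.0])
scene ([409.5, 304.1], 464, [473.0, 176.0])
scene ([377.7, 313.8], 278, [538.0, 160.0])
scene ([432.3, 325.7], 512, [469.0, 236.0])
scene ([443.9, 363.6], 585, [505.0, 305.0])
scene ([472.1, 386.8], 487, [494.0, 362.0])
scene ([385.6, 403.3], 320, [634.0, 305.0])
scene plat [288.26109215 221.54607509] [ 266  201   48   41 1172] [601.97230005 -51.90178344 165.        ]
side ([334.8, 319.8], 390, [462.0, 111.0])
side ([316.5, 345.6], 437, [475.0, 177.0])
side ([307.1, 373.7], 488, [471.0, 237.0])
side ([274.4, 399.7], 482, [506.0, 304.0])
side plat [299.30383795 208.33901919] [279 186  42  40 938] [601.08103338 -51.4969474  165.        ]
```

View pics/c1.png

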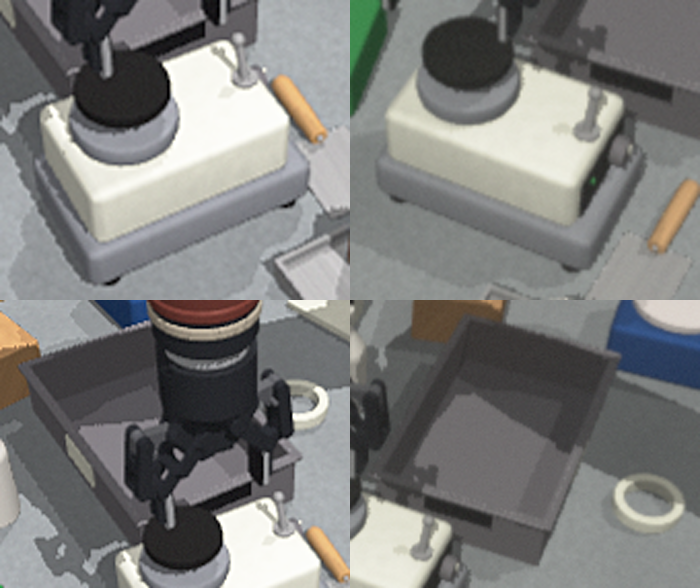

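View pics/wrist0.png

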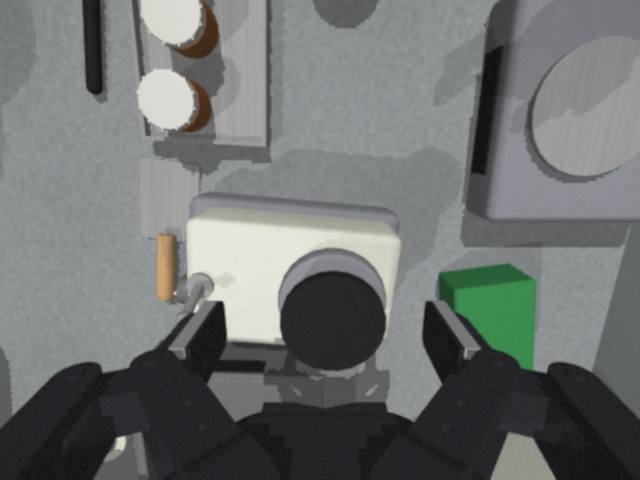

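The crops and the wrist view agree. The toggle leans away from the front camera, towards -y, with its pivot in the wrist view at about (203,283) and its ball near (185,310). The platform disc in the wrist view is unobstructed at about (333,320). The tote's rim corners show in the side crop.

Run:
```python
from h import *
im=cv2.imread("pics/wrist0.png"); c=cal("wrist")
m=(im.max(axis=2)<50).astype(np.uint8)
k=np.zeros_like(m); k[268:371,276:390]=1
N,l,st,ce=cv2.connectedComponentsWithStats(m*k); i=1+np.argmax(st[1:,4])
ct,_=cv2.findContours((l==i).astype(np.uint8),0,2); e=cv2.fitEllipse(ct[0]); print("plat",st[i],e,onz("wrist",*e[0],165,c).round(1))
u,v=e[0]; a=e[1][1]/2
print("diam",np.linalg.norm(onz("wrist",u-a,v,165,c)-onz("wrist",u+a,v,165,c)))
# mixer cream body top: minAreaRect
hsv=cv2.cvtColor(im,cv2.COLOR_BGR2HSV)
m=((hsv[...,2]>170)).astype(np.uint8); k[:]=0;k[190:345,183:405]=1
ys,xs=np.nonzero(m*k)
P=np.array([onz("wrist",x,y,115,c)[:2] for x,y in zip(xs[::7],ys[::7])],np.float32); print("mixer top",cv2.minAreaRect(P))
print("pivot?",onz("wrist",203,283,118,c).round(),onz("scene",336,220,118).round(),onz("side",345,242,118).round())
print("ball?",onz("scene",335.5,207.5,154).round(),onz("side",348,229,154).round())
for n,q in(("side",[(366,127),(440.5,147),(405,229)]),("scene",[(211,142),(346,182)])):
    for p in q: print(n,p,onz(n,*p,72).round())
# jar caps in wrist
print(caps("wrist",im,c,(120,0,220,140),60,100))
# tray/caps circles
for n,cs in(("scene",[(392,280),(408,305),(432,327),(443,366),(473,390)]),("side",[(335,320),(317,345),(308,374),(275,400),(266,436)])):
    I=cv2.imread(f"pics/{n}0.png");h=cv2.cvtColor(I,cv2.COLOR_BGR2HSV)
    for u,v in cs:
        k=np.zeros(h.shape[:2],np.uint8); cv2.circle(k,(u,v),17,1,-1)
        m=((h[...,1]<60)&(h[...,2]>90)).astype(np.uint8)*k  # placeholder mask
        am=((h[...,1]>120)&(h[...,0]<22)).astype(np.uint8); kk=np.zeros_like(k); cv2.circle(kk,(u,v+8),24,1,-1)
        ys,xs=np.nonzero(am*kk); print(n,(u,v),"amber x-range",xs.min(),xs.max(),"ymax",ys.max())
```

```text
plat [ 281  272  104   98 8037] ((332.1206359863281, 320.74359130859375), (97.31251525878906, 103.58126831054688), 82.0246810913086) [605.7 -43.9 165. ]
diam 72.2188386313119
mixer top ((572.093505859375, -40.155025482177734), (109.11174774169922, 172.39739990234375), 84.70442199707031)
pivot? [500. -36. 118.] [496. -42. 118.] [495. -38. 118.]
ball? [497. -43. 154.] [492. -43. 154.]
side (366, 127) [ 584. -493.   72.]
side (440.5, 147) [ 376. -484.   72.]
side (405, 229) [ 392. -163.   72.]
scene (211, 142) [ 580. -489.   72.]
scene (346, 182) [ 378. -169.   72.]
[([171.1, 18.3], 2102, [476.0, 171.0]), ([165.1, 98.4], 2549, [463.0, 112.0])]
scene (392, 280) amber x-range 380 403 ymax 311
scene (408, 305) amber x-range 388 420 ymax 335
scene (432, 327) amber x-range 410 442 ymax 349
scene (443, 366) amber x-range 426 458 ymax 395
scene (473, 390) amber x-range 454 483 ymax 413
side (335, 320) amber x-range 323 344 ymax 341
side (317, 345) amber x-range 305 333 ymax 366
side (308, 374) amber x-range 296 324 ymax 396
side (275, 400) amber x-range 263 287 ymax 423
side (266, 436) amber x-range 254 280 ymax 458
```

Positions agree across the views and with the given sizes: the jars are 64 mm apart, pivot to platform is 110 mm, and the tote is about 200 x 325 mm. The first move is the switch. I'll close the fingers and come down on the -y side of the toggle.

jog_arm:
  increments:
    - [[-0.67,-0.87,0],[0,0,0],1]
    - [[-0.67,-0.87,0],[0,0,0],1]
    - [[-0.67,-0.87,0],[0,0,0],1]
    - [[-0.67,-0.87,0],[0,0,0],1]
    - [[-0.67,-0.87,0],[0,0,0],1]
    - [[-0.67,-0.87,0],[0,0,0],1]
    - [[0,0,0],[0,0,0],1]
    - [[0,0,0],[0,0,0],1]
  grip_force: 30

```text
clock: 0.95
eef_pos: [495.7, -80.5, 231.3]
eef_rot: [0.707, 0.707, 0.0, 0.0]
ft_force: [-0.9, 0.4, 0.3]
width: 0.2
gripper_force: 0.0
```

jog_arm:
  increments:
    - [[0,0,0.9],[0,0,0],1]
    - [[0,0,0.9],[0,0,0],1]
    - [[0,0,0.9],[0,0,0],1]
    - [[0,0,0.9],[0,0,0],1]
    - [[0,0,0.9],[0,0,0],1]
    - [[0,0,0],[0,0,0],1]
    - [[0,0,0],[0,0,0],1]

```text
clock: 1.65
eef_pos: [495.9, -79.9, 141.5]
eef_rot: [0.707, 0.707, -0.0, -0.0]
ft_force: [0.6, 0.7, 0.7]
width: 0.0
gripper_force: 0.0
```

Run:
```python
from h import *
a,_=grab("scene","scene1");b,_=grab("side","side1")
s=manip.read_state();print(s["clock"],s["eef_pos"],s["ft_force"],s["width"])
f=lambda x:cv2.resize(x,(400,400),interpolation=cv2.INTER_CUBIC)
cv2.imwrite("pics/c2.png",np.hstack([f(a[150:270,260:380]),f(b[170:290,270:390])]))
```

```text
1.75 [496.36151488 -80.40367692 142.46485907] [-0.36682181 -0.11882593  0.7054149 ] -0.24927066470006023
```

View pics/c2.png

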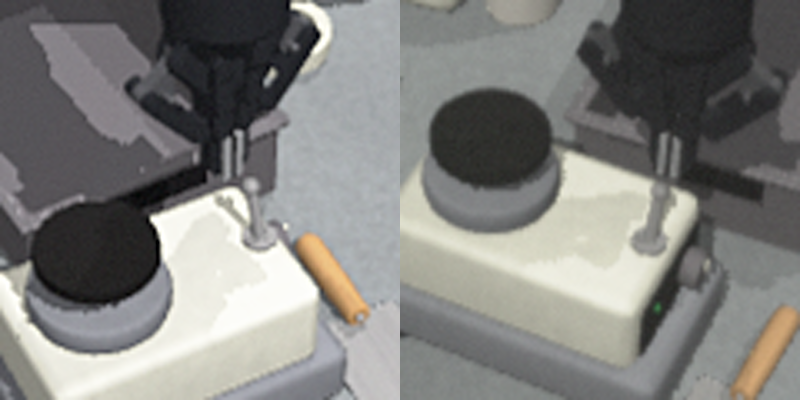

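The closed fingertips stand just behind the toggle, on its -y side. The ball is at about (336,206) in scene and (348,226) in side, in line with the fingers. Pushing towards +y.

jog_arm:
  increments:
    - [[0.4,0,0],[0,0,0],1]
    - [[0.4,0,0],[0,0,0],1]
    - [[0.3,0,0],[0,0,0],1]
    - [[0.3,0,0],[0,0,0],1]
    - [[0.3,0,0],[0,0,0],1]
    - [[0,0,0],[0,0,0],1]

```text
clock: 2.35
eef_pos: [495.6, -45.5, 141.2]
eef_rot: [0.707, 0.707, 0.0, -0.0]
ft_force: [0.0, -0.5, 0.2]
width: 0.2
gripper_force: 0.0
```

jog_arm:
  increments:
    - [[0.15,0,0],[0,0,0],1]
    - [[0.1,0,0],[0,0,0],1]
    - [[0,0,0],[0,0,0],1]

```text
clock: 2.65
eef_pos: [495.5, -41.6, 141.2]
eef_rot: [0.707, 0.707, -0.0, 0.0]
ft_force: [0.3, -2.9, -0.6]
width: 0.1
gripper_force: 0.9
```

Run:
```python
from h import *
a,_=grab("scene","scene2");b,_=grab("side","side2")
f=lambda x:cv2.resize(x,(400,400),interpolation=cv2.INTER_CUBIC)
cv2.imwrite("pics/c3.png",np.hstack([f(a[150:270,260:380]),f(b[170:290,270:390])]))
```

```text
(no output)
```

View pics/c3.png

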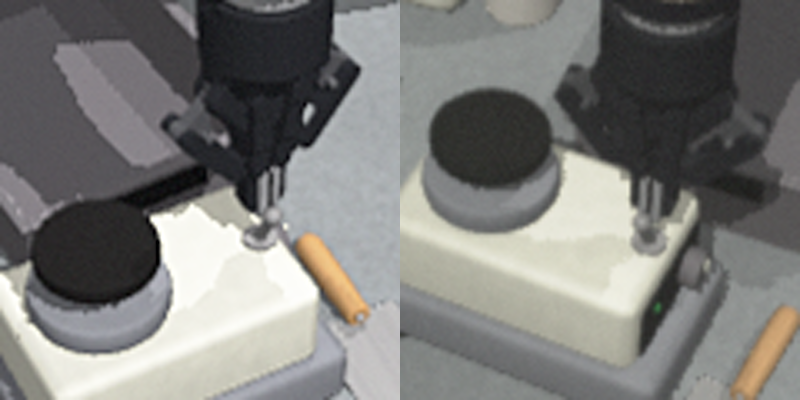

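The ball has moved towards +y, from about (252,185) to (272,214) in the scene crop. It may not be at its stop, so I'll push a little further.

jog_arm:
  increments:
    - [[0.1,0,0],[0,0,0],1]
    - [[0.1,0,0],[0,0,0],1]
    - [[0,0,0],[0,0,0],1]

```text
clock: 3.05
eef_pos: [495.6, -40.5, 141.4]
eef_rot: [0.708, 0.706, -0.003, 0.002]
ft_force: [-2.3, -18.2, -2.2]
width: -0.1
gripper_force: 9.1
```

jog_arm:
  increments:
    - [[0.1,0,0],[0,0,0],1]
    - [[0.1,0,0],[0,0,0],1]
    - [[0,0,0],[0,0,0],1]

```text
clock: 3.35
eef_pos: [495.6, -39.8, 141.4]
eef_rot: [0.709, 0.706, -0.005, 0.004]
ft_force: [-2.5, -36.7, -6.8]
width: 0.2
gripper_force: 17.3
```

Hard stop at 37 N, so the toggle is on. Backing off, rising and heading to jar1 while opening.

jog_arm:
  increments:
    - [[-0.6,0,0],[0,0,0],1]
    - [[-0.7,0,0],[0,0,0],1]
    - [[-0.5,0,0],[0,0,0],1]
    - [[0,0,-0.9],[0,0,0],1]
    - [[0,0,-0.9],[0,0,0],1]
    - [[0,0,-0.9],[0,0,0],1]
    - [[0,0,-0.9],[0,0,0],1]
    - [[0,0,-0.9],[0,0,0],1]

```text
clock: 4.15
eef_pos: [495.6, -69.4, 232.0]
eef_rot: [0.707, 0.707, 0.0, -0.0]
ft_force: [0.0, -0.5, -0.7]
width: -0.1
gripper_force: 0.0
```

jog_arm:
  increments:
    - [[0.9,0,0],[0,0,0],0]
    - [[0.9,0,0],[0,0,0],0]
    - [[0.9,0,0],[0,0,0],0]
    - [[0.9,-0.4,0],[0,0,0],0]
    - [[0.9,-0.4,0],[0,0,0],0]
    - [[0.9,-0.4,0],[0,0,0],0]
    - [[0.9,-0.4,0],[0,0,0],0]
    - [[0.9,0,0],[0,0,0],0]

```text
clock: 4.95
eef_pos: [463.0, 75.3, 231.5]
eef_rot: [0.707, 0.707, 0.0, -0.0]
ft_force: [-0.2, -0.1, 0.5]
width: 85.5
gripper_force: 0.0
```

jog_arm:
  increments:
    - [[0.9,0,0],[0,0,0],0]
    - [[0,0,0],[0,0,0],0]
    - [[0,0,0],[0,0,0],0]

```text
clock: 5.25
eef_pos: [463.6, 92.5, 231.3]
eef_rot: [0.707, 0.707, 0.0, -0.0]
ft_force: [0.2, -0.5, -0.8]
width: 85.1
gripper_force: 0.0
```

```bash
cat >> h.py <<'E'
def sw():
    a,_=grab("scene","sws");b,_=grab("side","swd")
    f=lambda x:cv2.resize(x,(400,400),interpolation=cv2.INTER_CUBIC)
    return np.hstack([f(a[150:270,260:380]),f(b[170:290,270:390])])
E
python3 - <<'E'
from h import *
s=manip.read_state();print(s["eef_pos"],s["width"])
x=sw()
im,c=grab("wrist","wrist1")
cv2.imwrite("pics/c4.png",np.hstack([cv2.resize(x,(400,200)),cv2.resize(im,(267,200))]))
print(caps("wrist",im,c,(0,0,640,480),60,300)); print(proj("wrist",[463,112,60],c))
for n,box in(("scene",(370,255,500,420)),("side",(240,300,360,465))):
    print(n,caps(n,cv2.imread("pics/%s.png"%("sws" if n=="scene" else "swd")),cal(n),box,60,100))
E
```

```text
[463.6313493   92.51062842 231.30300463] 85.13370915778968
[([332.8, 54.1], 2672, [471.0, 238.0]), ([337.0, 129.6], 2205, [476.0, 178.0]), ([322.3, 203.8], 1804, [462.0, 112.0]), ([396.7, 355.4], 3482, [543.0, -54.0])]
[322.94377574 203.86551438]
scene [([388.9, 275.6], 506, [463.0, 100.0]), ([409.5, 304.1], 464, [473.0, 176.0]), ([377.6, 314.0], 287, [538.0, 160.0]), ([432.3, 325.6], 513, [469.0, 236.0]), ([443.9, 363.6], 588, [505.0, 305.0]), ([472.0, 386.6], 494, [494.0, 362.0]), ([385.7, 403.4], 320, [634.0, 305.0])]
side [([334.8, 319.8], 390, [462.0, 111.0]), ([316.5, 345.6], 437, [475.0, 177.0]), ([307.0, 373.6], 485, [471.0, 237.0]), ([274.1, 400.0], 536, [506.0, 305.0])]
```

View pics/c4.png

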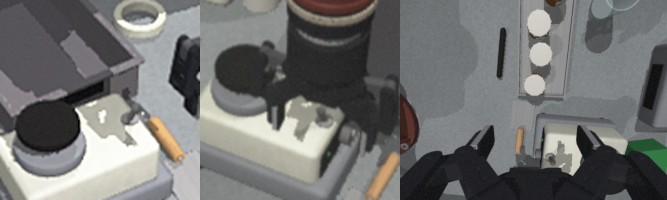

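The wrist view puts jar1 at (462,112), matching the other views, and the toggle now leans to +y. Descending to jar1.

jog_arm:
  increments:
    - [[0.5,-0.05,0.9],[0,0,0],0]
    - [[0.48,0,0.9],[0,0,0],0]
    - [[0,0,1],[0,0,0],0]
    - [[0,0,1],[0,0,0],0]
    - [[0,0,1],[0,0,0],0]
    - [[0,0,1],[0,0,0],0]
    - [[0,0,1],[0,0,0],0]
    - [[0,0,1],[0,0,0],0]
  grip_force: 30

```text
clock: 6.2
eef_pos: [462.7, 111.5, 74.5]
eef_rot: [0.707, 0.707, 0.0, 0.0]
ft_force: [0.2, 0.2, -0.7]
width: 85.7
gripper_force: 0.0
```

jog_arm:
  increments:
    - [[0,0,1],[0,0,0],0]
    - [[0,0,0.8],[0,0,0],0]
    - [[0,0,0.5],[0,0,0],0]
    - [[0,0,0.3],[0,0,0],0]
    - [[0,0,0],[0,0,0],0]
    - [[0,0,0],[0,0,0],0]

```text
clock: 6.8
eef_pos: [463.1, 112.1, 24.0]
eef_rot: [0.707, 0.707, 0.0, 0.0]
ft_force: [0.8, 0.1, -0.3]
width: 85.8
gripper_force: 0.0
```

jog_arm:
  increments:
    - [[0,0,0],[0,0,0],0.3]
    - [[0,0,0],[0,0,0],0.35]
    - [[0,0,0],[0,0,0],0.45]
    - [[0,0,0],[0,0,0],0.6]
    - [[0,0,0],[0,0,0],0.6]
    - [[0,0,0],[0,0,0],0.6]

```text
clock: 7.4
eef_pos: [463.1, 112.2, 24.0]
eef_rot: [0.707, 0.707, 0.0, 0.0]
ft_force: [-1.7, 0.6, 6.1]
width: 49.3
gripper_force: 31.1
```

jog_arm:
  increments:
    - [[0,0,-0.3],[0,0,0],0.6]
    - [[0,0,-0.7],[0,0,0],0.6]
    - [[0,0,-1],[0,0,0],0.6]
    - [[0,0,-1],[0,0,0],0.6]
    - [[0,0,-1],[0,0,0],0.6]
    - [[0,0,-1],[0,0,0],0.6]
    - [[0,0,-1],[0,0,0],0.6]
    - [[0,0,-1],[0,0,0],0.6]

```text
clock: 8.2
eef_pos: [462.6, 112.2, 165.2]
eef_rot: [0.707, 0.707, 0.0, 0.0]
ft_force: [0.2, -0.6, -1.2]
width: 49.4
gripper_force: 31.4
```

jog_arm:
  increments:
    - [[-0.5,0.5,-1],[0,0,0],0.6]
    - [[-0.9,0.9,-1],[0,0,0],0.6]
    - [[-1,0.9,-0.8],[0,0,0],0.6]
    - [[-1,0.9,0],[0,0,0],0.6]
    - [[-1,0.9,0],[0,0,0],0.6]
    - [[-1,0.9,0],[0,0,0],0.6]
    - [[-1,0.9,0],[0,0,0],0.6]
    - [[-1,0.9,0],[0,0,0],0.6]

```text
clock: 9.0
eef_pos: [599.2, -36.7, 220.3]
eef_rot: [0.707, 0.707, 0.0, 0.0]
ft_force: [0.9, -0.6, -0.9]
width: 48.8
gripper_force: 31.5
```

jog_arm:
  increments:
    - [[-0.4,0.3,0],[0,0,0],0.6]
    - [[0,0,0],[0,0,0],0.6]
    - [[0,0,0],[0,0,0],0.6]

```text
clock: 9.3
eef_pos: [604.1, -43.2, 219.7]
eef_rot: [0.707, 0.707, 0.0, -0.0]
ft_force: [-0.5, 0.4, -0.9]
width: 49.0
gripper_force: 31.6
```

Run:
```python
from h import *
s=manip.read_state();print(s["eef_pos"],s["width"],s["ft_force"],s["gripper_force"])
im,c=grab("wrist","wrist2"); a,_=grab("side","side3"); b,_=grab("scene","scene3")
cv2.imwrite("pics/c5.png",np.hstack([im[:,160:480],cv2.resize(b[150:310,240:400],(480,480))]))
for d in(0,48): print(proj("wrist",s["eef_pos"]-[0,0,12-d],c))
```

```text
[604.13107644 -43.20172942 219.71833323] 49.02037465275101 [-0.48690903  0.35451167 -0.94749358] 31.567863821983337
[323.2957523  296.68808146]
[322.98365969 353.68750184]
```

View pics/c5.png

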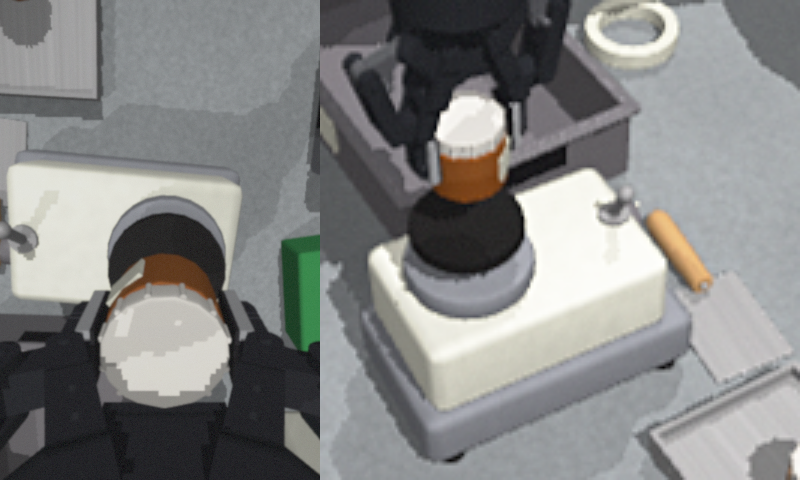

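The jar hangs upright over the platform, gripped at the seam of the cap. I'll check the toggle angle numerically before pressing.

Run:
```python
from h import *
for n in("scene","side"):
  for y in(-35,-38):
    print(n,y,[proj(n,[496,y+34*np.sin(a),118+34*np.cos(a)]).round(1).tolist() for a in(-.45,0,.45)],proj(n,[496,y,118]).round(1))
a=cv2.imread("pics/side3.png")
cv2.imwrite("pics/c6.png",np.hstack([cv2.resize(a[200:270,310:380],(400,400),interpolation=2),cv2.resize(cv2.imread("pics/scene3.png")[180:250,300:370],(400,400),interpolation=2)]))
```

```text
scene -35 [[334.0, 207.1], [338.2, 210.2], [342.4, 215.7]] [337.8 221.9]
scene -38 [[333.2, 206.3], [337.3, 209.3], [341.5, 214.8]] [337.  221.1]
side -35 [[347.0, 228.0], [344.7, 231.9], [342.3, 238.1]] [343.8 243. ]
side -38 [[347.4, 227.0], [345.2, 230.9], [342.8, 237.1]] [344.3 242. ]
```

View pics/c6.png

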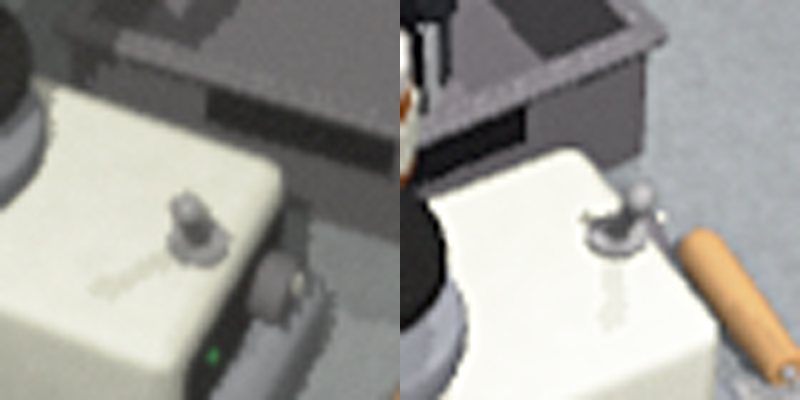

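The toggle is fully on: the ball is at (342,214) in scene and (342.7,236) in side, which matches the predicted "on" pixels. Now pressing.

jog_arm:
  increments:
    - [[-0.03,0.07,0.6],[0,0,0],0.6]
    - [[0,0,0.6],[0,0,0],0.6]
    - [[0,0,0.5],[0,0,0],0.6]
    - [[0,0,0.2],[0,0,0],0.6]
    - [[0,0,0.1],[0,0,0],0.6]
    - [[0,0,0.1],[0,0,0],0.6]
    - [[0,0,0],[0,0,0],0.6]

```text
clock: 10.15
eef_pos: [606.1, -44.4, 177.4]
eef_rot: [0.707, 0.707, 0.0, 0.0]
ft_force: [-0.1, 0.3, -0.5]
width: 48.8
gripper_force: 31.6
```

jog_arm:
  increments:
    - [[0,0,0.1],[0,0,0],0.6]
    - [[0,0,0.1],[0,0,0],0.6]
    - [[0,0,0.1],[0,0,0],0.6]
    - [[0,0,0],[0,0,0],0.6]

```text
clock: 10.55
eef_pos: [606.3, -44.5, 172.1]
eef_rot: [0.707, 0.707, 0.0, 0.001]
ft_force: [-2.2, -0.0, 6.3]
width: 49.1
gripper_force: 32.1
```

jog_arm:
  increments:
    - [[0,0,0.1],[0,0,0],0.6]
    - [[0,0,0.1],[0,0,0],0.6]
    - [[0,0,0],[0,0,0],0.6]

```text
clock: 10.85
eef_pos: [606.3, -44.5, 169.0]
eef_rot: [0.707, 0.707, 0.0, 0.001]
ft_force: [-3.5, 1.1, 9.8]
width: 49.2
gripper_force: 32.6
```

jog_arm:
  increments:
    - [[0,0,0.1],[0,0,0],0.6]
    - [[0,0,0],[0,0,0],0.6]

```text
clock: 11.05
eef_pos: [606.4, -44.6, 168.9]
eef_rot: [0.707, 0.707, 0.001, 0.002]
ft_force: [-9.2, 2.6, 22.5]
width: 48.8
gripper_force: 33.8
```

The stop is reached at z = 168.9 with 22 N. Holding for over 2 s.

jog_arm:
  increments:
    - [[0,0,0],[0,0,0],0.6]
    - [[0,0,0],[0,0,0],0.6]
    - [[0,0,0],[0,0,0],0.6]
    - [[0,0,0],[0,0,0],0.6]
    - [[0,0,0],[0,0,0],0.6]
    - [[0,0,0],[0,0,0],0.6]
    - [[0,0,0],[0,0,0],0.6]
    - [[0,0,0],[0,0,0],0.6]

```text
clock: 11.85
eef_pos: [606.4, -44.5, 168.9]
eef_rot: [0.707, 0.707, 0.001, 0.002]
ft_force: [-8.9, 1.3, 22.0]
width: 49.1
gripper_force: 33.8
```

jog_arm:
  increments:
    - [[0,0,0],[0,0,0],0.6]
    - [[0,0,0],[0,0,0],0.6]
    - [[0,0,0],[0,0,0],0.6]
    - [[0,0,0],[0,0,0],0.6]
    - [[0,0,0],[0,0,0],0.6]
    - [[0,0,0],[0,0,0],0.6]
    - [[0,0,0],[0,0,0],0.6]
    - [[0,0,0],[0,0,0],0.6]

```text
clock: 12.65
eef_pos: [606.4, -44.5, 168.9]
eef_rot: [0.707, 0.707, 0.001, 0.001]
ft_force: [-10.2, 2.4, 22.2]
width: 48.9
gripper_force: 33.8
```

jog_arm:
  increments:
    - [[0,0,0],[0,0,0],0.6]
    - [[0,0,0],[0,0,0],0.6]
    - [[0,0,0],[0,0,0],0.6]
    - [[0,0,0],[0,0,0],0.6]
    - [[0,0,0],[0,0,0],0.6]
    - [[0,0,0],[0,0,0],0.6]
    - [[0,0,0],[0,0,0],0.6]
    - [[0,0,0],[0,0,0],0.6]

```text
clock: 13.45
eef_pos: [606.5, -44.6, 168.9]
eef_rot: [0.707, 0.707, 0.001, 0.002]
ft_force: [-9.1, 1.8, 23.0]
width: 49.2
gripper_force: 33.8
```

jog_arm:
  increments:
    - [[0,0,-0.5],[0,0,0],0.6]
    - [[0,0,-1],[0,0,0],0.6]
    - [[0,0,-1],[0,0,0],0.6]
    - [[-0.5,-0.5,-0.5],[0,0,0],0.6]
    - [[-0.9,-0.8,0],[0,0,0],0.6]
    - [[-0.9,-0.8,0],[0,0,0],0.6]
    - [[-0.9,-0.8,0],[0,0,0],0.6]
    - [[-0.9,-0.8,0],[0,0,0],0.6]

```text
clock: 14.25
eef_pos: [530.7, -127.4, 224.7]
eef_rot: [0.707, 0.707, -0.0, -0.0]
ft_force: [0.3, 0.0, -1.3]
width: 48.6
gripper_force: 31.6
```

jog_arm:
  increments:
    - [[-0.9,-0.8,0],[0,0,0],0.6]
    - [[-0.9,-0.8,0],[0,0,0],0.6]
    - [[-0.9,-0.8,0],[0,0,0],0.6]
    - [[-0.9,-0.8,0],[0,0,0],0.6]
    - [[-0.9,0,0],[0,0,0],0.6]
    - [[-0.9,0,0],[0,0,0],0.6]
    - [[-0.9,0,0],[0,0,0],0.6]
    - [[-0.9,0,0],[0,0,0],0.6]

```text
clock: 15.05
eef_pos: [468.3, -271.8, 225.0]
eef_rot: [0.707, 0.707, 0.0, -0.0]
ft_force: [0.3, 0.4, -1.7]
width: 49.2
gripper_force: 31.7
```

jog_arm:
  increments:
    - [[-0.9,0,0],[0,0,0],0.6]
    - [[-0.9,0,0],[0,0,0],0.6]
    - [[-0.9,0,0],[0,0,0],0.6]
    - [[-0.9,0,0],[0,0,0],0.6]
    - [[-0.9,0,0],[0,0,0],0.6]
    - [[-0.9,0,0],[0,0,0],0.6]
    - [[-0.6,0,0],[0,0,0],0.6]
    - [[-0.3,0,0],[0,0,0],0.6]

```text
clock: 15.85
eef_pos: [467.8, -397.7, 224.9]
eef_rot: [0.707, 0.707, 0.0, -0.0]
ft_force: [-0.0, 0.3, -1.3]
width: 49.1
gripper_force: 31.7
```

jog_arm:
  increments:
    - [[-0.9,0,0],[0,0,0],0.6]
    - [[-0.9,0,0],[0,0,0],0.6]
    - [[0,0,0],[0,0,0],0.6]
    - [[0,0,0],[0,0,0],0.6]

```text
clock: 16.25
eef_pos: [468.0, -432.1, 225.1]
eef_rot: [0.707, 0.707, 0.0, -0.0]
ft_force: [-0.8, 0.2, -1.5]
width: 49.2
gripper_force: 31.7
```

Run:
```python
from h import *
s=manip.read_state();print(s["eef_pos"],s["width"],s["clock"])
im,c=grab("wrist","wrist3"); a,_=grab("side","side4")
cv2.imwrite("pics/c7.png",np.hstack([cv2.resize(im,(480,360)),cv2.resize(a[100:280,300:460],(320,360))]))
print(caps("side",a,cal("side"),(240,300,360,465),60,100))
```

```text
[ 468.04269511 -432.06672219  225.13964918] 49.23598833090184 16.25
[([316.6, 345.5], 448, [475.0, 177.0]), ([306.9, 373.7], 483, [471.0, 237.0]), ([274.0, 400.3], 526, [506.0, 305.0]), ([266.3, 432.8], 461, [495.0, 362.0])]
```

View pics/c7.png

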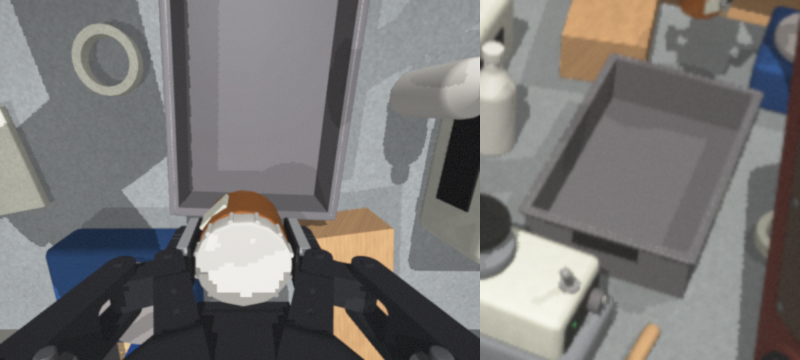

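The jar is held over the far end of the tote. In the full-size wrist picture the far rim corners are near (233,287) and (447,287). I'll turn these into world positions.

Run:
```python
from h import *
for u,v in((233,287),(447,287),(216,0),(489,0)): print((u,v),onz("wrist",u,v,72).round())
for u,v in((258,257),(418,250),(440,257)): print("floor",onz("wrist",u,v,5).round())
print("woodbox top edge if z=80/120",onz("wrist",425,293,80).round(),onz("wrist",425,293,120).round())
print("from side: box bottom edge front (560..,75)",onz("side",300+560/2-240,100+75/2,0).round(),onz("side",300+(645-480)/2,100+80/2,0).round())
```

```text
(233, 287) [ 381. -489.   72.]
(447, 287) [ 587. -489.   72.]
(216, 0) [ 387. -254.   72.]
(489, 0) [ 593. -254.   72.]
floor [ 393. -481.    5.]
floor [ 576. -473.    5.]
floor [ 602. -481.    5.]
woodbox top edge if z=80/120 [ 564. -491.   80.] [ 550. -473.  120.]
from side: box bottom edge front (560..,75) [ 662. -513.    0.] [ 545. -548.    0.]
```

jog_arm:
  increments:
    - [[0,0,0.6],[0,0,0],0.6]
    - [[0,0,1],[0,0,0],0.6]
    - [[0,0,1],[0,0,0],0.6]
    - [[0,0,1],[0,0,0],0.6]
    - [[0,0,1],[0,0,0],0.6]
    - [[0,0,1],[0,0,0],0.6]
    - [[0,0,1],[0,0,0],0.6]
    - [[0,0,1],[0,0,0],0.6]

```text
clock: 17.15
eef_pos: [467.9, -431.4, 71.7]
eef_rot: [0.707, 0.707, 0.0, -0.0]
ft_force: [-0.3, 0.2, -1.2]
width: 48.8
gripper_force: 31.7
```

jog_arm:
  increments:
    - [[0,0,1],[0,0,0],0.6]
    - [[0,0,0.8],[0,0,0],0.6]
    - [[0,0,0.5],[0,0,0],0.6]
    - [[0,0,0.2],[0,0,0],0.6]
    - [[0,0,0.1],[0,0,0],0.6]
    - [[0,0,0.1],[0,0,0],0.6]
    - [[0,0,0],[0,0,0],0.6]

```text
clock: 17.85
eef_pos: [468.3, -432.8, 19.9]
eef_rot: [0.707, 0.707, -0.0, 0.0]
ft_force: [-0.1, 0.2, -0.9]
width: 49.1
gripper_force: 31.7
```

jog_arm:
  increments:
    - [[0,0,0.06],[0,0,0],0.6]
    - [[0,0,0],[0,0,0],0.6]

```text
clock: 18.05
eef_pos: [468.1, -432.6, 18.4]
eef_rot: [0.707, 0.707, -0.0, 0.0]
ft_force: [-0.4, -0.5, -1.6]
width: 48.8
gripper_force: 31.7
```

jog_arm:
  increments:
    - [[0,0,0.06],[0,0,0],0.6]
    - [[0,0,0],[0,0,0],0.6]

```text
clock: 18.25
eef_pos: [468.2, -432.6, 17.2]
eef_rot: [0.707, 0.707, -0.0, 0.0]
ft_force: [0.2, -0.1, -1.3]
width: 49.4
gripper_force: 31.7
```

jog_arm:
  increments:
    - [[0,0,0.04],[0,0,0],0.6]
    - [[0,0,0],[0,0,0],0.6]

```text
clock: 18.45
eef_pos: [468.2, -432.6, 17.1]
eef_rot: [0.707, 0.707, -0.0, 0.0]
ft_force: [-1.6, 2.4, 6.6]
width: 49.0
gripper_force: 32.5
```

Contact at z = 17.1, as predicted. Releasing, rising, and heading back to jar2 by way of the mixer's front side.

jog_arm:
  increments:
    - [[0,0,0],[0,0,0],0.4]
    - [[0,0,0],[0,0,0],0.35]
    - [[0,0,0],[0,0,0],0.25]
    - [[0,0,0],[0,0,0],0.2]
    - [[0,0,0],[0,0,0],0.2]
    - [[0,0,-0.3],[0,0,0],0.2]
    - [[0,0,-0.6],[0,0,0],0.2]
    - [[0,0,-1],[0,0,0],0.2]

```text
clock: 19.25
eef_pos: [467.6, -431.8, 54.3]
eef_rot: [0.707, 0.707, 0.0, -0.001]
ft_force: [-0.3, 0.4, 0.5]
width: 68.3
gripper_force: 0.0
```

jog_arm:
  increments:
    - [[0,0,-1],[0,0,0],0.2]
    - [[0,0,-1],[0,0,0],0.2]
    - [[0,0,-1],[0,0,0],0.2]
    - [[0,0,-1],[0,0,0],0.2]
    - [[0,0,-1],[0,0,0],0]
    - [[0,0,-1],[0,0,0],0]
    - [[0,0,-1],[0,0,0],0]
    - [[0,0,-1],[0,0,0],0]

```text
clock: 20.05
eef_pos: [468.1, -432.4, 216.4]
eef_rot: [0.707, 0.707, -0.0, 0.001]
ft_force: [0.4, -0.8, -0.1]
width: 85.4
gripper_force: 0.0
```

Run:
```python
from h import *
s=manip.read_state();print(s["eef_pos"],s["width"],s["clock"])
im,c=grab("wrist","wrist4"); a,_=grab("side","side5")
cv2.imwrite("pics/c8.png",np.hstack([cv2.resize(im,(480,360)),cv2.resize(a[100:280,300:460],(320,360))]))
print(caps("wrist",im,c,(200,200,440,420),53,300))
```

```text
[ 468.06086223 -432.43479255  216.36118753] 85.40450264634767 20.05
[([293.2, 243.4], 1948, [439.0, -449.0])]
```

View pics/c8.png

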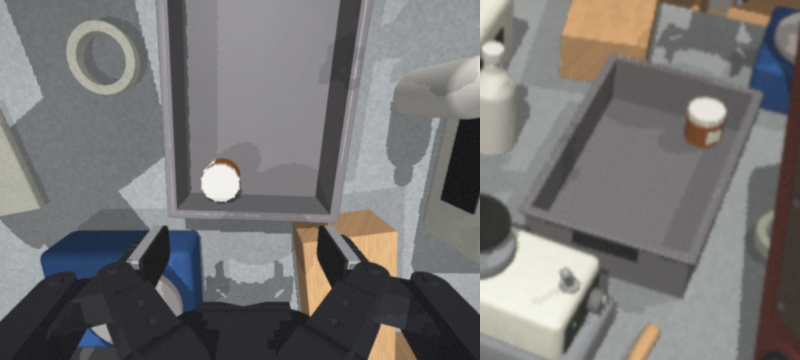

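Jar1 stands upright in the tote at (439,-449). That is about 3 cm from where I released it, so it may have been the announced knock; it is fine there. On to jar2.

jog_arm:
  increments:
    - [[0.6,0,-0.4],[0,0,0],0]
    - [[1,0.1,0],[0,0,0],0]
    - [[1,0.1,0],[0,0,0],0]
    - [[1,0.1,0],[0,0,0],0]
    - [[1,0,0],[0,0,0],0]
    - [[1,0,0],[0,0,0],0]
    - [[1,0,0],[0,0,0],0]
    - [[1,0,0],[0,0,0],0]

```text
clock: 20.95
eef_pos: [473.5, -278.4, 221.5]
eef_rot: [0.707, 0.707, 0.0, -0.001]
ft_force: [0.9, 1.1, 0.2]
width: 85.6
gripper_force: 0.0
```

jog_arm:
  increments:
    - [[1,0,0],[0,0,0],0]
    - [[1,0,0],[0,0,0],0]
    - [[1,0,0],[0,0,0],0]
    - [[1,0,0],[0,0,0],0]
    - [[1,0,0],[0,0,0],0]
    - [[1,0,0],[0,0,0],0]
    - [[1,0,0],[0,0,0],0]
    - [[1,0,0],[0,0,0],0]

```text
clock: 21.75
eef_pos: [473.7, -118.7, 221.9]
eef_rot: [0.707, 0.707, 0.0, -0.0]
ft_force: [0.2, 0.2, -0.0]
width: 85.4
gripper_force: 0.0
```

jog_arm:
  increments:
    - [[1,0,0],[0,0,0],0]
    - [[1,0,0],[0,0,0],0]
    - [[1,0,0],[0,0,0],0]
    - [[1,0,0],[0,0,0],0]
    - [[1,0,0],[0,0,0],0]
    - [[1,0,0],[0,0,0],0]
    - [[1,0,0],[0,0,0],0]
    - [[1,0,0],[0,0,0],0]

```text
clock: 22.55
eef_pos: [473.4, 41.1, 222.0]
eef_rot: [0.707, 0.707, -0.0, -0.0]
ft_force: [0.6, -0.3, 0.4]
width: 85.4
gripper_force: 0.0
```

jog_arm:
  increments:
    - [[1,0,0],[0,0,0],0]
    - [[1,0,0],[0,0,0],0]
    - [[1,0,0],[0,0,0],0]
    - [[1,0,0],[0,0,0],0]
    - [[1,0,0],[0,0,0],0]
    - [[0.7,0,0],[0,0,0],0]
    - [[0,0,0],[0,0,0],0]
    - [[0,0,0],[0,0,0],0]

```text
clock: 23.35
eef_pos: [473.8, 153.6, 222.0]
eef_rot: [0.707, 0.707, -0.0, 0.0]
ft_force: [-0.4, 0.1, 0.3]
width: 85.1
gripper_force: 0.0
```

```bash
cat > look.py <<'E'
from h import *
import sys
s=manip.read_state();print(s["eef_pos"].round(1),round(s["width"],1),s["clock"])
im,c=grab("wrist","w_"+sys.argv[1]); a,_=grab("side","s_"+sys.argv[1])
print("wrist",caps("wrist",im,c,(220,0,640,300),60,300))
print("side",caps("side",a,cal("side"),(240,300,360,465),60,100))
E
python3 look.py j2
```

```text
[473.8 153.6 222. ] 85.1 23.35
wrist [([364.9, 42.4], 2943, [507.0, 306.0]), ([321.1, 131.4], 2368, [471.0, 238.0]), ([325.8, 200.3], 1976, [476.0, 179.0])]
side [([316.4, 345.5], 453, [475.0, 177.0]), ([307.0, 373.7], 506, [471.0, 237.0]), ([273.9, 400.2], 562, [507.0, 305.0]), ([266.4, 432.7], 451, [495.0, 362.0])]
```

jog_arm:
  increments:
    - [[0.6,0.08,0.6],[0,0,0],0]
    - [[0.6,0,1],[0,0,0],0]
    - [[0,0,1],[0,0,0],0]
    - [[0,0,1],[0,0,0],0]
    - [[0,0,1],[0,0,0],0]
    - [[0,0,1],[0,0,0],0]
    - [[0,0,1],[0,0,0],0]
    - [[0,0,1],[0,0,0],0]

```text
clock: 24.25
eef_pos: [475.3, 177.8, 68.3]
eef_rot: [0.707, 0.707, -0.0, -0.0]
ft_force: [0.2, 0.0, -0.9]
width: 85.4
gripper_force: 0.0
```

jog_arm:
  increments:
    - [[0,0,1],[0,0,0],0]
    - [[0,0,0.6],[0,0,0],0]
    - [[0,0,0.4],[0,0,0],0]
    - [[0,0,0.3],[0,0,0],0]
    - [[0,0,0],[0,0,0],0]
    - [[0,0,0],[0,0,0],0]

```text
clock: 24.85
eef_pos: [476.1, 177.7, 24.7]
eef_rot: [0.707, 0.707, 0.0, 0.0]
ft_force: [-0.6, 0.2, 1.3]
width: 85.2
gripper_force: 0.0
```

jog_arm:
  increments:
    - [[0,0,0],[0,0,0],0.3]
    - [[0,0,0],[0,0,0],0.35]
    - [[0,0,0],[0,0,0],0.45]
    - [[0,0,0],[0,0,0],0.6]
    - [[0,0,0],[0,0,0],0.6]
    - [[0,0,0],[0,0,0],0.6]

```text
clock: 25.45
eef_pos: [476.0, 177.6, 24.8]
eef_rot: [0.707, 0.707, 0.0, 0.0]
ft_force: [0.0, -0.5, 5.8]
width: 48.9
gripper_force: 31.2
```

jog_arm:
  increments:
    - [[0,0,-0.3],[0,0,0],0.6]
    - [[0,0,-0.7],[0,0,0],0.6]
    - [[0,0,-1],[0,0,0],0.6]
    - [[0,0,-1],[0,0,0],0.6]
    - [[0,0,-1],[0,0,0],0.6]
    - [[0,0,-1],[0,0,0],0.6]
    - [[0,0,-1],[0,0,0],0.6]
    - [[0,0,-1],[0,0,0],0.6]

```text
clock: 26.25
eef_pos: [475.6, 177.6, 166.0]
eef_rot: [0.707, 0.707, 0.0, 0.0]
ft_force: [-0.3, 0.9, -1.6]
width: 49.2
gripper_force: 31.3
```

jog_arm:
  increments:
    - [[-0.5,0.4,-1],[0,0,0],0.6]
    - [[-1,0.6,-1],[0,0,0],0.6]
    - [[-1,0.6,-0.8],[0,0,0],0.6]
    - [[-1,0.6,0],[0,0,0],0.6]
    - [[-1,0.6,0],[0,0,0],0.6]
    - [[-1,0.6,0],[0,0,0],0.6]
    - [[-1,0.6,0],[0,0,0],0.6]
    - [[-1,0.6,0],[0,0,0],0.6]

```text
clock: 27.05
eef_pos: [568.0, 26.7, 221.2]
eef_rot: [0.707, 0.707, 0.0, 0.0]
ft_force: [0.2, -0.1, -0.3]
width: 49.1
gripper_force: 31.3
```

jog_arm:
  increments:
    - [[-1,0.6,0],[0,0,0],0.6]
    - [[-1,0.6,0],[0,0,0],0.6]
    - [[-1,0.5,0],[0,0,0],0.6]
    - [[-0.6,0.2,0],[0,0,0],0.6]
    - [[0,0,0],[0,0,0],0.6]
    - [[0,0,0],[0,0,0],0.6]

```text
clock: 27.65
eef_pos: [605.3, -43.9, 220.4]
eef_rot: [0.707, 0.707, 0.0, -0.0]
ft_force: [0.5, 0.1, -1.0]
width: 48.6
gripper_force: 31.4
```

```bash
python3 look.py a2
python3 - <<'E'
from h import *
x=cv2.imread("pics/w_a2.png"); manip.read_state()
h=cv2.cvtColor(x,cv2.COLOR_BGR2HSV);c=cal("wrist");s=manip.read_state()
b=cv2.imread("pics/wrist2.png");hb=cv2.cvtColor(b,cv2.COLOR_BGR2HSV)
for q in(h,hb):
    m=((q[...,2]>150)&(q[...,1]<40)).astype(np.uint8);k=np.zeros_like(m);k[290:410,262:386]=1
    ys,xs=np.nonzero(m*k);print("cap bbox",xs.min(),xs.max(),ys.min(),ys.max(),len(xs))
E
```

```text
[605.3 -43.9 220.4] 48.6 27.65
wrist [([275.5, 217.9], 9532, [561.0, -35.0])]
side [([307.0, 373.6], 486, [471.0, 237.0]), ([274.7, 400.0], 318, [505.0, 304.0])]
cap bbox 262 385 290 393 10516
cap bbox 262 385 290 396 10093
```

jog_arm:
  increments:
    - [[0,0,0.6],[0,0,0],0.6]
    - [[0,0,0.7],[0,0,0],0.6]
    - [[0,0,0.5],[0,0,0],0.6]
    - [[0,0,0.2],[0,0,0],0.6]
    - [[0,0,0.1],[0,0,0],0.6]
    - [[0,0,0.1],[0,0,0],0.6]
    - [[0,0,0.1],[0,0,0],0.6]
    - [[0,0,0.1],[0,0,0],0.6]

```text
clock: 28.55
eef_pos: [605.8, -44.4, 172.9]
eef_rot: [0.707, 0.707, 0.0, 0.0]
ft_force: [-4.1, 0.3, 7.1]
width: 48.7
gripper_force: 31.9
```

jog_arm:
  increments:
    - [[0,0,0.1],[0,0,0],0.6]
    - [[0,0,0.1],[0,0,0],0.6]
    - [[0,0,0],[0,0,0],0.6]

```text
clock: 28.85
eef_pos: [605.8, -44.4, 169.8]
eef_rot: [0.707, 0.707, 0.0, 0.001]
ft_force: [-6.1, 1.4, 10.3]
width: 48.7
gripper_force: 32.4
```

jog_arm:
  increments:
    - [[0,0,0.1],[0,0,0],0.6]
    - [[0,0,0],[0,0,0],0.6]
    - [[0,0,0],[0,0,0],0.6]
    - [[0,0,0],[0,0,0],0.6]

```text
clock: 29.25
eef_pos: [605.9, -44.4, 169.7]
eef_rot: [0.707, 0.707, 0.001, 0.001]
ft_force: [-11.6, 2.6, 23.6]
width: 49.4
gripper_force: 33.5
```

jog_arm:
  increments:
    - [[0,0,0],[0,0,0],0.6]
    - [[0,0,0],[0,0,0],0.6]
    - [[0,0,0],[0,0,0],0.6]
    - [[0,0,0],[0,0,0],0.6]
    - [[0,0,0],[0,0,0],0.6]
    - [[0,0,0],[0,0,0],0.6]
    - [[0,0,0],[0,0,0],0.6]
    - [[0,0,0],[0,0,0],0.6]

```text
clock: 30.05
eef_pos: [605.9, -44.4, 169.7]
eef_rot: [0.707, 0.707, 0.001, 0.001]
ft_force: [-11.2, 3.2, 22.0]
width: 49.0
gripper_force: 33.5
```

jog_arm:
  increments:
    - [[0,0,0],[0,0,0],0.6]
    - [[0,0,0],[0,0,0],0.6]
    - [[0,0,0],[0,0,0],0.6]
    - [[0,0,0],[0,0,0],0.6]
    - [[0,0,0],[0,0,0],0.6]
    - [[0,0,0],[0,0,0],0.6]
    - [[0,0,0],[0,0,0],0.6]
    - [[0,0,0],[0,0,0],0.6]

```text
clock: 30.85
eef_pos: [605.9, -44.4, 169.7]
eef_rot: [0.707, 0.707, 0.001, 0.001]
ft_force: [-11.3, 3.3, 23.0]
width: 48.9
gripper_force: 33.5
```

jog_arm:
  increments:
    - [[0,0,0],[0,0,0],0.6]
    - [[0,0,0],[0,0,0],0.6]
    - [[0,0,0],[0,0,0],0.6]
    - [[0,0,0],[0,0,0],0.6]
    - [[0,0,0],[0,0,0],0.6]
    - [[0,0,0],[0,0,0],0.6]

```text
clock: 31.45
eef_pos: [605.9, -44.4, 169.7]
eef_rot: [0.707, 0.707, 0.001, 0.001]
ft_force: [-11.3, 4.3, 23.0]
width: 48.9
gripper_force: 33.5
```

jog_arm:
  increments:
    - [[0,0,-0.5],[0,0,0],0.6]
    - [[0,0,-1],[0,0,0],0.6]
    - [[0,0,-1],[0,0,0],0.6]
    - [[-0.5,-0.3,-0.5],[0,0,0],0.6]
    - [[-1,-0.5,0],[0,0,0],0.6]
    - [[-1,-0.5,0],[0,0,0],0.6]
    - [[-1,-0.5,0],[0,0,0],0.6]
    - [[-1,-0.5,0],[0,0,0],0.6]

```text
clock: 32.25
eef_pos: [558.8, -135.8, 225.6]
eef_rot: [0.707, 0.707, -0.0, 0.0]
ft_force: [-0.6, -0.4, -0.9]
width: 48.9
gripper_force: 31.4
```

jog_arm:
  increments:
    - [[-1,-0.5,0],[0,0,0],0.6]
    - [[-1,-0.5,0],[0,0,0],0.6]
    - [[-1,-0.5,0],[0,0,0],0.6]
    - [[-1,-0.5,0],[0,0,0],0.6]
    - [[-1,-0.5,0],[0,0,0],0.6]
    - [[-1,0,0],[0,0,0],0.6]
    - [[-1,0,0],[0,0,0],0.6]
    - [[-1,0,0],[0,0,0],0.6]

```text
clock: 33.05
eef_pos: [509.8, -296.1, 225.9]
eef_rot: [0.707, 0.707, 0.0, 0.0]
ft_force: [0.7, 0.5, -1.6]
width: 48.6
gripper_force: 31.4
```

jog_arm:
  increments:
    - [[-1,0,0],[0,0,0],0.6]
    - [[-1,0,0],[0,0,0],0.6]
    - [[-1,0,0],[0,0,0],0.6]
    - [[-1,0,0],[0,0,0],0.6]
    - [[-0.7,0,0],[0,0,0],0.6]
    - [[-0.3,0,0],[0,0,0],0.6]
    - [[0,0,0],[0,0,0],0.6]
    - [[0,0,0],[0,0,0],0.6]

```text
clock: 33.85
eef_pos: [509.8, -393.9, 226.1]
eef_rot: [0.707, 0.707, 0.0, -0.0]
ft_force: [0.7, -0.2, -0.9]
width: 49.0
gripper_force: 31.4
```

```bash
cat > tl.py <<'E'
from h import *
import sys
s=manip.read_state();print(s["eef_pos"].round(1),round(s["width"],1),s["clock"])
a,_=grab("side","t_"+sys.argv[1]); im,c=grab("wrist","tw_"+sys.argv[1])
print("side tote",caps("side",a,cal("side"),(330,130,440,230),53,80))
print("side tray",caps("side",a,cal("side"),(240,300,360,465),60,100))
print("wrist tote",caps("wrist",im,c,(230,60,470,300),53,300))
print("tote corners pred", [proj("side",p).round().tolist() for p in([582,-491,72],[378,-486,72],[387,-166,72])])
E
python3 tl.py 2
```

```text
[ 509.8 -393.9  226.1] 49.0 33.85
side tote [([413.1, 154.6], 164, [439.0, -450.0]), ([339.5, 225.8], 169, [537.0, -136.0])]
side tray [([306.9, 373.7], 485, [471.0, 238.0]), ([274.0, 400.3], 529, [506.0, 305.0]), ([266.3, 432.7], 463, [495.0, 362.0])]
wrist tote [([253.5, 275.5], 1472, [439.0, -447.0]), ([325.7, 295.9], 394, [512.0, -470.0])]
tote corners pred [[366.0, 128.0], [440.0, 146.0], [407.0, 229.0]]
```

jog_arm:
  increments:
    - [[0,0,0.6],[0,0,0],0.6]
    - [[0,0,1],[0,0,0],0.6]
    - [[0,0,1],[0,0,0],0.6]
    - [[0,0,1],[0,0,0],0.6]
    - [[0,0,1],[0,0,0],0.6]
    - [[0,0,1],[0,0,0],0.6]
    - [[0,0,1],[0,0,0],0.6]
    - [[0,0,1],[0,0,0],0.6]

```text
clock: 34.75
eef_pos: [509.5, -393.6, 72.5]
eef_rot: [0.707, 0.707, 0.0, -0.0]
ft_force: [0.6, 0.2, -0.6]
width: 49.0
gripper_force: 31.4
```

jog_arm:
  increments:
    - [[0,0,1],[0,0,0],0.6]
    - [[0,0,0.8],[0,0,0],0.6]
    - [[0,0,0.5],[0,0,0],0.6]
    - [[0,0,0.2],[0,0,0],0.6]
    - [[0,0,0.1],[0,0,0],0.6]
    - [[0,0,0.1],[0,0,0],0.6]
    - [[0,0,0.06],[0,0,0],0.6]
    - [[0,0,0],[0,0,0],0.6]

```text
clock: 35.55
eef_pos: [509.8, -394.6, 19.3]
eef_rot: [0.707, 0.707, 0.0, 0.0]
ft_force: [0.4, 0.5, -1.3]
width: 49.1
gripper_force: 31.4
```

jog_arm:
  increments:
    - [[0,0,0.05],[0,0,0],0.6]
    - [[0,0,0],[0,0,0],0.6]

```text
clock: 35.75
eef_pos: [509.7, -394.5, 18.0]
eef_rot: [0.707, 0.707, 0.0, 0.0]
ft_force: [0.0, 0.7, -1.1]
width: 49.0
gripper_force: 31.4
```

jog_arm:
  increments:
    - [[0,0,0.04],[0,0,0],0.6]
    - [[0,0,0],[0,0,0],0.6]

```text
clock: 35.95
eef_pos: [509.7, -394.5, 17.9]
eef_rot: [0.707, 0.707, -0.0, 0.0]
ft_force: [-2.8, 2.0, 4.8]
width: 49.1
gripper_force: 31.9
```

jog_arm:
  increments:
    - [[0,0,0.02],[0,0,0],0.6]
    - [[0,0,0],[0,0,0],0.6]

```text
clock: 36.15
eef_pos: [509.7, -394.5, 17.8]
eef_rot: [0.707, 0.707, -0.0, 0.0]
ft_force: [-3.7, 3.6, 8.7]
width: 49.2
gripper_force: 32.4
```

jog_arm:
  increments:
    - [[0,0,0],[0,0,0],0.4]
    - [[0,0,0],[0,0,0],0.35]
    - [[0,0,0],[0,0,0],0.25]
    - [[0,0,0],[0,0,0],0.2]
    - [[0,0,0],[0,0,0],0.2]
    - [[0,0,-0.3],[0,0,0],0.2]
    - [[0,0,-0.6],[0,0,0],0.2]
    - [[0,0,-1],[0,0,0],0.2]

```text
clock: 36.95
eef_pos: [509.2, -393.8, 54.9]
eef_rot: [0.707, 0.707, 0.0, -0.001]
ft_force: [-0.2, 0.3, 0.3]
width: 68.1
gripper_force: 0.0
```

jog_arm:
  increments:
    - [[0,0,-1],[0,0,0],0.2]
    - [[0,0,-1],[0,0,0],0.2]
    - [[0,0,-1],[0,0,0],0.2]
    - [[0,0,-1],[0,0,0],0.2]
    - [[0,0,-1],[0,0,0],0]
    - [[0,0,-1],[0,0,0],0]
    - [[0,0,-1],[0,0,0],0]
    - [[0,0,-1],[0,0,0],0]

```text
clock: 37.75
eef_pos: [509.7, -394.4, 217.0]
eef_rot: [0.707, 0.707, -0.0, 0.001]
ft_force: [-0.0, -0.4, 1.1]
width: 85.3
gripper_force: 0.0
```

```bash
python3 tl.py 2b
```

```text
[ 509.7 -394.4  217. ] 85.3 37.75
side tote [([413.1, 154.6], 164, [439.0, -450.0]), ([381.6, 160.8], 185, [510.0, -394.0]), ([339.5, 225.8], 169, [537.0, -136.0])]
side tray [([306.9, 373.7], 488, [471.0, 238.0]), ([274.0, 400.4], 531, [506.0, 305.0]), ([266.3, 432.8], 463, [495.0, 362.0])]
wrist tote [([322.7, 222.7], 1977, [510.0, -394.0]), ([252.0, 277.2], 1683, [440.0, -449.0])]
tote corners pred [[366.0, 128.0], [440.0, 146.0], [407.0, 229.0]]
```

Jar2 stayed where it was put, so the shift of jar1 was the announced knock. Next jar3, at (471,237.5).

jog_arm:
  increments:
    - [[0.6,0,-0.3],[0,0,0],0]
    - [[1,-0.4,0],[0,0,0],0]
    - [[1,-0.4,0],[0,0,0],0]
    - [[1,-0.4,0],[0,0,0],0]
    - [[1,-0.4,0],[0,0,0],0]
    - [[1,-0.33,0],[0,0,0],0]
    - [[1,0,0],[0,0,0],0]
    - [[1,0,0],[0,0,0],0]

```text
clock: 38.65
eef_pos: [470.4, -240.6, 220.1]
eef_rot: [0.707, 0.707, 0.0, -0.0]
ft_force: [0.7, -0.3, -0.3]
width: 85.5
gripper_force: 0.0
```

jog_arm:
  increments:
    - [[1,0,0],[0,0,0],0]
    - [[1,0,0],[0,0,0],0]
    - [[1,0,0],[0,0,0],0]
    - [[1,0,0],[0,0,0],0]
    - [[1,0,0],[0,0,0],0]
    - [[1,0,0],[0,0,0],0]
    - [[1,0,0],[0,0,0],0]
    - [[1,0,0],[0,0,0],0]

```text
clock: 39.45
eef_pos: [470.7, -80.7, 220.5]
eef_rot: [0.707, 0.707, -0.0, -0.0]
ft_force: [-0.1, -0.1, 0.2]
width: 85.3
gripper_force: 0.0
```

jog_arm:
  increments:
    - [[1,0,0],[0,0,0],0]
    - [[1,0,0],[0,0,0],0]
    - [[1,0,0],[0,0,0],0]
    - [[1,0,0],[0,0,0],0]
    - [[1,0,0],[0,0,0],0]
    - [[1,0,0],[0,0,0],0]
    - [[1,0,0],[0,0,0],0]
    - [[1,0,0],[0,0,0],0]

```text
clock: 40.25
eef_pos: [470.4, 79.2, 220.5]
eef_rot: [0.707, 0.707, -0.0, -0.0]
ft_force: [0.3, -0.4, -0.5]
width: 85.5
gripper_force: 0.0
```

jog_arm:
  increments:
    - [[1,0,0],[0,0,0],0]
    - [[1,0,0],[0,0,0],0]
    - [[1,0,0],[0,0,0],0]
    - [[1,0,0],[0,0,0],0]
    - [[1,0,0],[0,0,0],0]
    - [[0.7,0,0],[0,0,0],0]
    - [[0,0,0],[0,0,0],0]
    - [[0,0,0],[0,0,0],0]

```text
clock: 41.05
eef_pos: [470.7, 191.7, 220.5]
eef_rot: [0.707, 0.707, -0.0, 0.0]
ft_force: [-0.1, -0.3, 0.2]
width: 85.3
gripper_force: 0.0
```

```bash
python3 look.py j3
```

```text
[470.7 191.7 220.5] 85.3 41.05
wrist [([359.7, 34.7], 368, [499.0, 349.0]), ([367.0, 93.7], 2633, [507.0, 306.0]), ([324.6, 176.3], 2129, [471.0, 238.0])]
side [([306.9, 373.6], 513, [471.0, 237.0]), ([273.9, 400.3], 571, [506.0, 305.0]), ([266.4, 432.5], 476, [495.0, 362.0])]
```

jog_arm:
  increments:
    - [[0.8,0,0.5],[0,0,0],0]
    - [[0.8,0,1],[0,0,0],0]
    - [[0.7,0,1],[0,0,0],0]
    - [[0,0,1],[0,0,0],0]
    - [[0,0,1],[0,0,0],0]
    - [[0,0,1],[0,0,0],0]
    - [[0,0,1],[0,0,0],0]
    - [[0,0,1],[0,0,0],0]

```text
clock: 41.95
eef_pos: [471.2, 236.8, 70.0]
eef_rot: [0.708, 0.707, 0.0, 0.0]
ft_force: [0.6, 0.1, -0.9]
width: 85.4
gripper_force: 0.0
```

jog_arm:
  increments:
    - [[0,0,1],[0,0,0],0]
    - [[0,0,0.6],[0,0,0],0]
    - [[0,0,0.4],[0,0,0],0]
    - [[0,0,0.3],[0,0,0],0]
    - [[0,0,0],[0,0,0],0]
    - [[0,0,0],[0,0,0],0]

```text
clock: 42.55
eef_pos: [471.5, 237.7, 25.3]
eef_rot: [0.707, 0.707, 0.0, 0.0]
ft_force: [-0.6, 0.1, 0.5]
width: 85.6
gripper_force: 0.0
```

jog_arm:
  increments:
    - [[0,0,0],[0,0,0],0.3]
    - [[0,0,0],[0,0,0],0.35]
    - [[0,0,0],[0,0,0],0.45]
    - [[0,0,0],[0,0,0],0.6]
    - [[0,0,0],[0,0,0],0.6]
    - [[0,0,0],[0,0,0],0.6]

```text
clock: 43.15
eef_pos: [471.3, 237.7, 25.4]
eef_rot: [0.707, 0.707, 0.0, 0.0]
ft_force: [-2.4, -0.5, 5.7]
width: 48.8
gripper_force: 31.1
```

jog_arm:
  increments:
    - [[0,0,-0.3],[0,0,0],0.6]
    - [[0,0,-0.7],[0,0,0],0.6]
    - [[0,0,-1],[0,0,0],0.6]
    - [[0,0,-1],[0,0,0],0.6]
    - [[0,0,-1],[0,0,0],0.6]
    - [[0,0,-1],[0,0,0],0.6]
    - [[0,0,-1],[0,0,0],0.6]
    - [[0,0,-1],[0,0,0],0.6]

```text
clock: 43.95
eef_pos: [471.0, 237.6, 166.6]
eef_rot: [0.707, 0.707, 0.0, 0.0]
ft_force: [0.2, 0.1, -1.3]
width: 49.0
gripper_force: 31.4
```

jog_arm:
  increments:
    - [[-0.6,0.4,-1],[0,0,0],0.6]
    - [[-1,0.5,-1],[0,0,0],0.6]
    - [[-1,0.5,-0.75],[0,0,0],0.6]
    - [[-1,0.5,0],[0,0,0],0.6]
    - [[-1,0.5,0],[0,0,0],0.6]
    - [[-1,0.5,0],[0,0,0],0.6]
    - [[-1,0.5,0],[0,0,0],0.6]
    - [[-1,0.5,0],[0,0,0],0.6]

```text
clock: 44.75
eef_pos: [549.3, 84.7, 220.8]
eef_rot: [0.707, 0.707, 0.0, 0.0]
ft_force: [0.0, 0.7, -1.2]
width: 48.4
gripper_force: 31.4
```

jog_arm:
  increments:
    - [[-1,0.5,0],[0,0,0],0.6]
    - [[-1,0.5,0],[0,0,0],0.6]
    - [[-1,0.5,0],[0,0,0],0.6]
    - [[-1,0.5,0],[0,0,0],0.6]
    - [[-1,0.5,0],[0,0,0],0.6]
    - [[-1,0.35,0],[0,0,0],0.6]
    - [[-0.5,0,0],[0,0,0],0.6]
    - [[0,0,0],[0,0,0],0.6]

```text
clock: 45.55
eef_pos: [605.8, -45.5, 219.9]
eef_rot: [0.708, 0.707, -0.0, -0.0]
ft_force: [-0.4, 0.2, -2.2]
width: 48.9
gripper_force: 31.5
```

jog_arm:
  increments:
    - [[0,0,0],[0,0,0],0.6]
    - [[0,0,0],[0,0,0],0.6]

```text
clock: 45.75
eef_pos: [605.8, -43.5, 220.0]
eef_rot: [0.707, 0.707, 0.0, 0.0]
ft_force: [-0.7, -0.0, -1.1]
width: 48.6
gripper_force: 31.5
```

jog_arm:
  increments:
    - [[-0.03,0,0.6],[0,0,0],0.6]
    - [[0,0,0.7],[0,0,0],0.6]
    - [[0,0,0.5],[0,0,0],0.6]
    - [[0,0,0.2],[0,0,0],0.6]
    - [[0,0,0.1],[0,0,0],0.6]
    - [[0,0,0.1],[0,0,0],0.6]
    - [[0,0,0.1],[0,0,0],0.6]
    - [[0,0,0.1],[0,0,0],0.6]

```text
clock: 46.55
eef_pos: [606.1, -45.0, 172.6]
eef_rot: [0.707, 0.707, 0.0, 0.0]
ft_force: [-6.2, 2.4, 8.3]
width: 48.8
gripper_force: 32.3
```

jog_arm:
  increments:
    - [[0,0,0.1],[0,0,0],0.6]
    - [[0,0,0.05],[0,0,0],0.6]
    - [[0,0,0],[0,0,0],0.6]
    - [[0,0,0],[0,0,0],0.6]

```text
clock: 46.95
eef_pos: [606.1, -45.0, 170.3]
eef_rot: [0.707, 0.707, 0.0, 0.001]
ft_force: [-6.1, 1.5, 10.6]
width: 49.0
gripper_force: 32.6
```

jog_arm:
  increments:
    - [[0,0,0.1],[0,0,0],0.6]
    - [[0,0,0],[0,0,0],0.6]
    - [[0,0,0],[0,0,0],0.6]
    - [[0,0,0],[0,0,0],0.6]

```text
clock: 47.35
eef_pos: [606.2, -45.0, 170.2]
eef_rot: [0.707, 0.707, 0.0, 0.001]
ft_force: [-12.1, 3.6, 23.2]
width: 48.5
gripper_force: 33.7
```

jog_arm:
  increments:
    - [[0,0,0],[0,0,0],0.6]
    - [[0,0,0],[0,0,0],0.6]
    - [[0,0,0],[0,0,0],0.6]
    - [[0,0,0],[0,0,0],0.6]
    - [[0,0,0],[0,0,0],0.6]
    - [[0,0,0],[0,0,0],0.6]
    - [[0,0,0],[0,0,0],0.6]
    - [[0,0,0],[0,0,0],0.6]

```text
clock: 48.15
eef_pos: [606.3, -45.0, 170.2]
eef_rot: [0.707, 0.707, 0.001, 0.001]
ft_force: [-10.8, 4.1, 21.3]
width: 49.2
gripper_force: 33.7
```

jog_arm:
  increments:
    - [[0,0,0],[0,0,0],0.6]
    - [[0,0,0],[0,0,0],0.6]
    - [[0,0,0],[0,0,0],0.6]
    - [[0,0,0],[0,0,0],0.6]
    - [[0,0,0],[0,0,0],0.6]
    - [[0,0,0],[0,0,0],0.6]
    - [[0,0,0],[0,0,0],0.6]
    - [[0,0,0],[0,0,0],0.6]

```text
clock: 48.95
eef_pos: [606.3, -45.0, 170.3]
eef_rot: [0.707, 0.707, 0.0, 0.001]
ft_force: [-11.6, 3.2, 21.8]
width: 48.8
gripper_force: 33.7
```

jog_arm:
  increments:
    - [[0,0,0],[0,0,0],0.6]
    - [[0,0,0],[0,0,0],0.6]
    - [[0,0,0],[0,0,0],0.6]
    - [[0,0,0],[0,0,0],0.6]
    - [[0,0,0],[0,0,0],0.6]
    - [[0,0,0],[0,0,0],0.6]

```text
clock: 49.55
eef_pos: [606.3, -45.0, 170.2]
eef_rot: [0.707, 0.707, 0.001, 0.001]
ft_force: [-12.6, 4.5, 22.6]
width: 49.1
gripper_force: 33.7
```

jog_arm:
  increments:
    - [[0,0,-0.5],[0,0,0],0.6]
    - [[0,0,-1],[0,0,0],0.6]
    - [[0,0,-1],[0,0,0],0.6]
    - [[-0.5,-0.3,-0.5],[0,0,0],0.6]
    - [[-1,-0.7,0],[0,0,0],0.6]
    - [[-1,-0.7,0],[0,0,0],0.6]
    - [[-1,-0.7,0],[0,0,0],0.6]
    - [[-1,-0.7,0],[0,0,0],0.6]

```text
clock: 50.35
eef_pos: [543.1, -136.4, 226.2]
eef_rot: [0.707, 0.707, -0.0, 0.0]
ft_force: [-0.3, -0.6, -0.6]
width: 49.1
gripper_force: 31.6
```

jog_arm:
  increments:
    - [[-1,-0.7,0],[0,0,0],0.6]
    - [[-1,-0.7,0],[0,0,0],0.6]
    - [[-1,-0.7,0],[0,0,0],0.6]
    - [[-1,-0.7,0],[0,0,0],0.6]
    - [[-1,-0.7,0],[0,0,0],0.6]
    - [[-1,-0.7,0],[0,0,0],0.6]
    - [[-1,-0.5,0],[0,0,0],0.6]
    - [[-1,0,0],[0,0,0],0.6]

```text
clock: 51.15
eef_pos: [448.5, -296.5, 226.6]
eef_rot: [0.708, 0.707, -0.0, 0.0]
ft_force: [1.0, 0.6, -2.2]
width: 49.0
gripper_force: 31.6
```

jog_arm:
  increments:
    - [[-1,0,0],[0,0,0],0.6]
    - [[-1,0,0],[0,0,0],0.6]
    - [[-0.5,0,0],[0,0,0],0.6]
    - [[0,0,0],[0,0,0],0.6]
    - [[0,0,0],[0,0,0],0.6]

```text
clock: 51.65
eef_pos: [449.8, -344.6, 226.5]
eef_rot: [0.707, 0.707, 0.0, -0.0]
ft_force: [-0.1, 0.2, -1.4]
width: 48.8
gripper_force: 31.6
```

```bash
python3 tl.py 3
```

```text
[ 449.8 -344.6  226.5] 48.8 51.65
side tote [([414.4, 156.3], 103, [434.0, -444.0]), ([381.5, 160.8], 177, [510.0, -394.0]), ([339.5, 225.8], 166, [537.0, -136.0])]
side tray [([274.0, 400.3], 518, [506.0, 305.0]), ([266.3, 432.8], 452, [495.0, 363.0])]
wrist tote [([385.0, 269.5], 1442, [512.0, -391.0]), ([325.7, 296.0], 370, [452.0, -421.0])]
tote corners pred [[366.0, 128.0], [440.0, 146.0], [407.0, 229.0]]
```

jog_arm:
  increments:
    - [[0,0,0.6],[0,0,0],0.6]
    - [[0,0,1],[0,0,0],0.6]
    - [[0,0,1],[0,0,0],0.6]
    - [[0,0,1],[0,0,0],0.6]
    - [[0,0,1],[0,0,0],0.6]
    - [[0,0,1],[0,0,0],0.6]
    - [[0,0,1],[0,0,0],0.6]
    - [[0,0,1],[0,0,0],0.6]

```text
clock: 52.55
eef_pos: [449.9, -344.1, 73.1]
eef_rot: [0.707, 0.707, 0.0, -0.0]
ft_force: [0.0, 0.1, -0.9]
width: 48.7
gripper_force: 31.6
```

jog_arm:
  increments:
    - [[0,0,1],[0,0,0],0.6]
    - [[0,0,0.8],[0,0,0],0.6]
    - [[0,0,0.5],[0,0,0],0.6]
    - [[0,0,0.2],[0,0,0],0.6]
    - [[0,0,0.1],[0,0,0],0.6]
    - [[0,0,0.1],[0,0,0],0.6]
    - [[0,0,0.04],[0,0,0],0.6]
    - [[0,0,0],[0,0,0],0.6]

```text
clock: 53.35
eef_pos: [450.3, -345.3, 20.4]
eef_rot: [0.707, 0.707, -0.0, 0.0]
ft_force: [-0.0, -0.3, -0.9]
width: 49.0
gripper_force: 31.6
```

jog_arm:
  increments:
    - [[0,0,0.04],[0,0,0],0.6]
    - [[0,0,0],[0,0,0],0.6]

```text
clock: 53.55
eef_pos: [450.1, -345.1, 19.2]
eef_rot: [0.707, 0.707, 0.0, 0.0]
ft_force: [-0.2, 0.3, -1.3]
width: 49.2
gripper_force: 31.6
```

jog_arm:
  increments:
    - [[0,0,0.03],[0,0,0],0.6]
    - [[0,0,0],[0,0,0],0.6]

```text
clock: 53.75
eef_pos: [450.0, -345.0, 18.5]
eef_rot: [0.707, 0.707, 0.0, 0.0]
ft_force: [0.3, -0.1, -2.3]
width: 49.4
gripper_force: 31.6
```

jog_arm:
  increments:
    - [[0,0,0.03],[0,0,0],0.6]
    - [[0,0,0],[0,0,0],0.6]

```text
clock: 53.95
eef_pos: [450.1, -345.0, 18.4]
eef_rot: [0.707, 0.707, -0.0, 0.0]
ft_force: [-2.9, 2.1, 5.5]
width: 48.9
gripper_force: 32.1
```

jog_arm:
  increments:
    - [[0,0,0.01],[0,0,0],0.6]
    - [[0,0,0],[0,0,0],0.6]

```text
clock: 54.15
eef_pos: [450.1, -345.0, 18.4]
eef_rot: [0.707, 0.707, -0.0, 0.0]
ft_force: [-2.4, 2.1, 7.7]
width: 48.7
gripper_force: 32.4
```

jog_arm:
  increments:
    - [[0,0,0],[0,0,0],0.4]
    - [[0,0,0],[0,0,0],0.35]
    - [[0,0,0],[0,0,0],0.25]
    - [[0,0,0],[0,0,0],0.2]
    - [[0,0,0],[0,0,0],0.2]
    - [[0,0,-0.3],[0,0,0],0.2]
    - [[0,0,-0.6],[0,0,0],0.2]
    - [[0,0,-1],[0,0,0],0.2]

```text
clock: 54.95
eef_pos: [449.2, -344.3, 55.6]
eef_rot: [0.707, 0.707, 0.0, -0.001]
ft_force: [-0.3, -0.0, -0.1]
width: 68.5
gripper_force: 0.0
```

jog_arm:
  increments:
    - [[0,0,-1],[0,0,0],0.2]
    - [[0,0,-1],[0,0,0],0.2]
    - [[0,0,-1],[0,0,0],0.2]
    - [[0,0,-1],[0,0,0],0.2]
    - [[0,0,-1],[0,0,0],0]
    - [[0,0,-1],[0,0,0],0]
    - [[0,0,-1],[0,0,0],0]
    - [[0,0,-1],[0,0,0],0]

```text
clock: 55.75
eef_pos: [449.8, -345.0, 217.5]
eef_rot: [0.707, 0.707, -0.0, 0.0]
ft_force: [0.4, 0.4, 1.8]
width: 85.8
gripper_force: 0.0
```

jog_arm:
  increments:
    - [[0.6,0,-0.3],[0,0,0],0]
    - [[1,0.4,0],[0,0,0],0]
    - [[1,0.4,0],[0,0,0],0]
    - [[1,0.4,0],[0,0,0],0]
    - [[1,0.4,0],[0,0,0],0]
    - [[1,0.4,0],[0,0,0],0]
    - [[1,0.4,0],[0,0,0],0]
    - [[1,0.4,0],[0,0,0],0]

```text
clock: 56.55
eef_pos: [505.8, -191.2, 221.4]
eef_rot: [0.707, 0.707, -0.0, -0.0]
ft_force: [0.4, -0.9, 0.1]
width: 85.6
gripper_force: 0.0
```

jog_arm:
  increments:
    - [[1,0,0],[0,0,0],0]
    - [[1,0,0],[0,0,0],0]
    - [[1,0,0],[0,0,0],0]
    - [[1,0,0],[0,0,0],0]
    - [[1,0,0],[0,0,0],0]
    - [[1,0,0],[0,0,0],0]
    - [[1,0,0],[0,0,0],0]
    - [[1,0,0],[0,0,0],0]

```text
clock: 57.35
eef_pos: [505.2, -31.5, 221.4]
eef_rot: [0.707, 0.707, -0.0, -0.0]
ft_force: [0.4, -0.5, 0.4]
width: 85.5
gripper_force: 0.0
```

jog_arm:
  increments:
    - [[1,0,0],[0,0,0],0]
    - [[1,0,0],[0,0,0],0]
    - [[1,0,0],[0,0,0],0]
    - [[1,0,0],[0,0,0],0]
    - [[1,0,0],[0,0,0],0]
    - [[1,0,0],[0,0,0],0]
    - [[1,0,0],[0,0,0],0]
    - [[1,0,0],[0,0,0],0]

```text
clock: 58.15
eef_pos: [505.0, 128.3, 221.4]
eef_rot: [0.707, 0.707, -0.0, -0.0]
ft_force: [0.7, -0.4, -0.3]
width: 85.2
gripper_force: 0.0
```

jog_arm:
  increments:
    - [[1,0,0],[0,0,0],0]
    - [[1,0,0],[0,0,0],0]
    - [[1,0,0],[0,0,0],0]
    - [[1,0,0],[0,0,0],0]
    - [[1,0,0],[0,0,0],0]
    - [[1,0,0],[0,0,0],0]
    - [[0.6,0,0],[0,0,0],0]
    - [[0,0,0],[0,0,0],0]

```text
clock: 58.95
eef_pos: [505.2, 260.2, 221.4]
eef_rot: [0.706, 0.708, -0.0, -0.0]
ft_force: [-0.4, 0.2, -0.2]
width: 85.4
gripper_force: 0.0
```

jog_arm:
  increments:
    - [[0,0,0],[0,0,0],0]

```text
clock: 59.05
eef_pos: [505.7, 258.7, 221.6]
eef_rot: [0.707, 0.707, -0.0, 0.0]
ft_force: [0.6, -0.1, -0.2]
width: 85.2
gripper_force: 0.0
```

```bash
python3 look.py j4; python3 -c "
from h import *
a=cv2.imread('pics/s_j4.png');print(caps('side',a,cal('side'),(330,130,440,230),53,80))"
```

```text
[505.7 258.7 221.6] 85.2 59.05
wrist [([314.9, 109.2], 1719, [498.0, 361.0]), ([325.0, 175.4], 2142, [507.0, 306.0])]
side [([273.9, 400.3], 601, [506.0, 305.0]), ([266.3, 432.7], 520, [495.0, 362.0])]
[([382.3, 161.1], 191, [508.0, -394.0]), ([399.9, 178.6], 210, [448.0, -345.0])]
```

jog_arm:
  increments:
    - [[0.8,0.04,0.5],[0,0,0],0]
    - [[0.8,0,1],[0,0,0],0]
    - [[0.74,0,1],[0,0,0],0]
    - [[0,0,1],[0,0,0],0]
    - [[0,0,1],[0,0,0],0]
    - [[0,0,1],[0,0,0],0]
    - [[0,0,1],[0,0,0],0]
    - [[0,0,1],[0,0,0],0]

```text
clock: 59.95
eef_pos: [506.6, 306.0, 70.2]
eef_rot: [0.707, 0.707, -0.0, -0.0]
ft_force: [0.7, 0.5, -0.3]
width: 85.4
gripper_force: 0.0
```

jog_arm:
  increments:
    - [[0,0,1],[0,0,0],0]
    - [[0,0,0.6],[0,0,0],0]
    - [[0,0,0.4],[0,0,0],0]
    - [[0,0,0.33],[0,0,0],0]
    - [[0,0,0],[0,0,0],0]
    - [[0,0,0],[0,0,0],0]

```text
clock: 60.55
eef_pos: [507.3, 305.9, 25.7]
eef_rot: [0.707, 0.707, 0.0, 0.0]
ft_force: [1.1, -0.1, 0.4]
width: 85.6
gripper_force: 0.0
```

jog_arm:
  increments:
    - [[0,0,0],[0,0,0],0.3]
    - [[0,0,0],[0,0,0],0.35]
    - [[0,0,0],[0,0,0],0.45]
    - [[0,0,0],[0,0,0],0.6]
    - [[0,0,0],[0,0,0],0.6]
    - [[0,0,0],[0,0,0],0.6]

```text
clock: 61.15
eef_pos: [507.2, 305.9, 25.9]
eef_rot: [0.707, 0.707, 0.0, 0.0]
ft_force: [-1.9, -0.6, 6.4]
width: 48.9
gripper_force: 31.2
```

jog_arm:
  increments:
    - [[0,0,-0.3],[0,0,0],0.6]
    - [[0,0,-0.7],[0,0,0],0.6]
    - [[0,0,-1],[0,0,0],0.6]
    - [[0,0,-1],[0,0,0],0.6]
    - [[0,0,-1],[0,0,0],0.6]
    - [[0,0,-1],[0,0,0],0.6]
    - [[0,0,-1],[0,0,0],0.6]
    - [[0,0,-1],[0,0,0],0.6]

```text
clock: 61.95
eef_pos: [506.8, 305.8, 166.9]
eef_rot: [0.707, 0.707, 0.0, 0.0]
ft_force: [0.4, 0.1, -2.1]
width: 48.9
gripper_force: 31.4
```

jog_arm:
  increments:
    - [[-0.6,0.3,-1],[0,0,0],0.6]
    - [[-1,0.3,-1],[0,0,0],0.6]
    - [[-1,0.3,-0.75],[0,0,0],0.6]
    - [[-1,0.3,0],[0,0,0],0.6]
    - [[-1,0.3,0],[0,0,0],0.6]
    - [[-1,0.3,0],[0,0,0],0.6]
    - [[-1,0.3,0],[0,0,0],0.6]
    - [[-1,0.3,0],[0,0,0],0.6]

```text
clock: 62.75
eef_pos: [555.0, 153.0, 221.2]
eef_rot: [0.707, 0.707, 0.0, 0.0]
ft_force: [-0.4, 0.6, -2.0]
width: 48.5
gripper_force: 31.4
```

jog_arm:
  increments:
    - [[-1,0.3,0],[0,0,0],0.6]
    - [[-1,0.3,0],[0,0,0],0.6]
    - [[-1,0.3,0],[0,0,0],0.6]
    - [[-1,0.3,0],[0,0,0],0.6]
    - [[-1,0.3,0],[0,0,0],0.6]
    - [[-1,0.3,0],[0,0,0],0.6]
    - [[-1,0.3,0],[0,0,0],0.6]
    - [[-1,0.3,0],[0,0,0],0.6]

```text
clock: 63.55
eef_pos: [603.0, -7.0, 221.1]
eef_rot: [0.707, 0.707, 0.0, 0.0]
ft_force: [1.0, -0.1, -2.1]
width: 48.8
gripper_force: 31.4
```

jog_arm:
  increments:
    - [[-1,0.16,0],[0,0,0],0.6]
    - [[-0.6,0,0],[0,0,0],0.6]
    - [[-0.3,0,0],[0,0,0],0.6]
    - [[0,0,0],[0,0,0],0.6]
    - [[0,0,0],[0,0,0],0.6]
    - [[0,0,0],[0,0,0],0.6]

```text
clock: 64.15
eef_pos: [605.9, -43.4, 220.3]
eef_rot: [0.707, 0.707, 0.0, 0.0]
ft_force: [0.8, -0.1, -1.3]
width: 49.0
gripper_force: 31.4
```

jog_arm:
  increments:
    - [[-0.03,0,0.6],[0,0,0],0.6]
    - [[0,0,0.7],[0,0,0],0.6]
    - [[0,0,0.5],[0,0,0],0.6]
    - [[0,0,0.2],[0,0,0],0.6]
    - [[0,0,0.1],[0,0,0],0.6]
    - [[0,0,0.1],[0,0,0],0.6]
    - [[0,0,0.1],[0,0,0],0.6]
    - [[0,0,0.1],[0,0,0],0.6]

```text
clock: 64.95
eef_pos: [606.1, -44.8, 173.0]
eef_rot: [0.707, 0.707, 0.0, 0.0]
ft_force: [-4.2, 1.9, 7.6]
width: 49.0
gripper_force: 32.2
```

jog_arm:
  increments:
    - [[0,0,0.1],[0,0,0],0.6]
    - [[0,0,0.05],[0,0,0],0.6]
    - [[0,0,0],[0,0,0],0.6]
    - [[0,0,0],[0,0,0],0.6]

```text
clock: 65.35
eef_pos: [606.2, -44.8, 170.9]
eef_rot: [0.707, 0.707, 0.0, 0.001]
ft_force: [-6.9, 1.7, 11.1]
width: 48.9
gripper_force: 32.6
```

jog_arm:
  increments:
    - [[0,0,0.1],[0,0,0],0.6]
    - [[0,0,0],[0,0,0],0.6]
    - [[0,0,0],[0,0,0],0.6]
    - [[0,0,0],[0,0,0],0.6]

```text
clock: 65.75
eef_pos: [606.2, -44.8, 170.7]
eef_rot: [0.707, 0.707, 0.0, 0.001]
ft_force: [-11.5, 3.4, 22.4]
width: 49.1
gripper_force: 33.7
```

jog_arm:
  increments:
    - [[0,0,0],[0,0,0],0.6]
    - [[0,0,0],[0,0,0],0.6]
    - [[0,0,0],[0,0,0],0.6]
    - [[0,0,0],[0,0,0],0.6]
    - [[0,0,0],[0,0,0],0.6]
    - [[0,0,0],[0,0,0],0.6]
    - [[0,0,0],[0,0,0],0.6]
    - [[0,0,0],[0,0,0],0.6]

```text
clock: 66.55
eef_pos: [606.2, -44.8, 170.7]
eef_rot: [0.707, 0.707, 0.0, 0.001]
ft_force: [-11.8, 3.5, 22.4]
width: 48.7
gripper_force: 33.7
```

jog_arm:
  increments:
    - [[0,0,0],[0,0,0],0.6]
    - [[0,0,0],[0,0,0],0.6]
    - [[0,0,0],[0,0,0],0.6]
    - [[0,0,0],[0,0,0],0.6]
    - [[0,0,0],[0,0,0],0.6]
    - [[0,0,0],[0,0,0],0.6]
    - [[0,0,0],[0,0,0],0.6]
    - [[0,0,0],[0,0,0],0.6]

```text
clock: 67.35
eef_pos: [606.2, -44.8, 170.7]
eef_rot: [0.707, 0.707, 0.001, 0.001]
ft_force: [-11.7, 4.0, 23.0]
width: 49.3
gripper_force: 33.7
```

jog_arm:
  increments:
    - [[0,0,0],[0,0,0],0.6]
    - [[0,0,0],[0,0,0],0.6]
    - [[0,0,0],[0,0,0],0.6]
    - [[0,0,0],[0,0,0],0.6]
    - [[0,0,0],[0,0,0],0.6]
    - [[0,0,0],[0,0,0],0.6]

```text
clock: 67.95
eef_pos: [606.2, -44.8, 170.7]
eef_rot: [0.707, 0.707, 0.0, 0.001]
ft_force: [-13.3, 3.5, 22.5]
width: 48.8
gripper_force: 33.7
```

jog_arm:
  increments:
    - [[0,0,-0.5],[0,0,0],0.6]
    - [[0,0,-1],[0,0,0],0.6]
    - [[0,0,-1],[0,0,0],0.6]
    - [[-0.5,-0.3,-0.5],[0,0,0],0.6]
    - [[-1,-0.5,0],[0,0,0],0.6]
    - [[-1,-0.5,0],[0,0,0],0.6]
    - [[-1,-0.5,0],[0,0,0],0.6]
    - [[-1,-0.5,0],[0,0,0],0.6]

```text
clock: 68.75
eef_pos: [559.3, -136.2, 226.7]
eef_rot: [0.707, 0.707, -0.0, 0.0]
ft_force: [0.3, 0.3, -2.1]
width: 48.7
gripper_force: 31.5
```

jog_arm:
  increments:
    - [[-1,-0.5,0],[0,0,0],0.6]
    - [[-1,-0.5,0],[0,0,0],0.6]
    - [[-1,-0.5,0],[0,0,0],0.6]
    - [[-1,-0.5,0],[0,0,0],0.6]
    - [[-1,-0.5,0],[0,0,0],0.6]
    - [[-1,0,0],[0,0,0],0.6]
    - [[-1,0,0],[0,0,0],0.6]
    - [[-0.5,0,0],[0,0,0],0.6]

```text
clock: 69.55
eef_pos: [510.1, -286.9, 226.7]
eef_rot: [0.708, 0.707, -0.0, 0.0]
ft_force: [0.9, 0.6, -2.0]
width: 48.8
gripper_force: 31.6
```

jog_arm:
  increments:
    - [[-0.27,0,0],[0,0,0],0.6]
    - [[0,0,0],[0,0,0],0.6]
    - [[0,0,0],[0,0,0],0.6]

```text
clock: 69.85
eef_pos: [510.3, -289.7, 227.0]
eef_rot: [0.707, 0.707, 0.0, -0.0]
ft_force: [0.2, -0.4, -0.8]
width: 49.2
gripper_force: 31.6
```

jog_arm:
  increments:
    - [[0,0,0.6],[0,0,0],0.6]
    - [[0,0,1],[0,0,0],0.6]
    - [[0,0,1],[0,0,0],0.6]
    - [[0,0,1],[0,0,0],0.6]
    - [[0,0,1],[0,0,0],0.6]

```text
clock: 70.35
eef_pos: [510.0, -289.2, 133.5]
eef_rot: [0.707, 0.707, 0.0, -0.0]
ft_force: [0.1, 0.4, -1.4]
width: 49.0
gripper_force: 31.6
```

```bash
python3 tl.py 4
```

```text
[ 510.  -289.2  133.5] 49.0 70.35
side tote [([373.8, 149.8], 179, [542.0, -430.0]), ([414.4, 154.8], 151, [436.0, -450.0]), ([399.9, 178.5], 189, [448.0, -345.0]), ([339.6, 225.8], 165, [537.0, -136.0])]
side tray [([266.3, 432.8], 450, [495.0, 363.0])]
wrist tote [([324.3, 294.8], 539, [509.0, -317.0])]
tote corners pred [[366.0, 128.0], [440.0, 146.0], [407.0, 229.0]]
```

jog_arm:
  increments:
    - [[0,0,1],[0,0,0],0.6]
    - [[0,0,1],[0,0,0],0.6]
    - [[0,0,1],[0,0,0],0.6]
    - [[0,0,1],[0,0,0],0.6]
    - [[0,0,0.8],[0,0,0],0.6]
    - [[0,0,0.5],[0,0,0],0.6]
    - [[0,0,0.2],[0,0,0],0.6]
    - [[0,0,0.1],[0,0,0],0.6]

```text
clock: 71.25
eef_pos: [510.2, -290.3, 23.4]
eef_rot: [0.707, 0.707, 0.0, 0.0]
ft_force: [-0.2, -0.0, -1.8]
width: 48.9
gripper_force: 31.6
```

jog_arm:
  increments:
    - [[0,0,0.05],[0,0,0],0.6]
    - [[0,0,0],[0,0,0],0.6]
    - [[0,0,0],[0,0,0],0.6]

```text
clock: 71.55
eef_pos: [510.4, -290.5, 22.8]
eef_rot: [0.707, 0.707, 0.0, 0.001]
ft_force: [0.9, -0.2, -1.6]
width: 48.9
gripper_force: 31.6
```

jog_arm:
  increments:
    - [[0,0,0.1],[0,0,0],0.6]
    - [[0,0,0.04],[0,0,0],0.6]
    - [[0,0,0],[0,0,0],0.6]

```text
clock: 71.85
eef_pos: [509.9, -290.1, 19.1]
eef_rot: [0.707, 0.707, 0.0, -0.0]
ft_force: [0.4, 0.7, -1.4]
width: 49.3
gripper_force: 31.6
```

jog_arm:
  increments:
    - [[0,0,0.03],[0,0,0],0.6]
    - [[0,0,0],[0,0,0],0.6]

```text
clock: 72.05
eef_pos: [510.1, -290.2, 18.9]
eef_rot: [0.707, 0.707, 0.0, 0.0]
ft_force: [-0.8, 1.1, 1.3]
width: 49.2
gripper_force: 31.8
```

jog_arm:
  increments:
    - [[0,0,0.03],[0,0,0],0.6]
    - [[0,0,0],[0,0,0],0.6]

```text
clock: 72.25
eef_pos: [510.1, -290.3, 18.9]
eef_rot: [0.707, 0.707, -0.0, 0.0]
ft_force: [-4.1, 1.8, 6.7]
width: 49.2
gripper_force: 32.4
```

jog_arm:
  increments:
    - [[0,0,0],[0,0,0],0.4]
    - [[0,0,0],[0,0,0],0.35]
    - [[0,0,0],[0,0,0],0.25]
    - [[0,0,0],[0,0,0],0.2]
    - [[0,0,0],[0,0,0],0.2]
    - [[0,0,-0.3],[0,0,0],0.2]
    - [[0,0,-0.6],[0,0,0],0.2]
    - [[0,0,-1],[0,0,0],0.2]

```text
clock: 73.05
eef_pos: [509.5, -289.7, 56.3]
eef_rot: [0.707, 0.707, -0.0, -0.001]
ft_force: [-0.0, -1.0, -0.1]
width: 68.3
gripper_force: 0.0
```

jog_arm:
  increments:
    - [[0,0,-1],[0,0,0],0.2]
    - [[0,0,-1],[0,0,0],0.2]
    - [[0,0,-1],[0,0,0],0.2]
    - [[0,0,-1],[0,0,0],0.2]
    - [[0,0,-1],[0,0,0],0]
    - [[0,0,-1],[0,0,0],0]
    - [[0,0,-1],[0,0,0],0]
    - [[0,0,-1],[0,0,0],0]

```text
clock: 73.85
eef_pos: [510.1, -290.2, 218.3]
eef_rot: [0.707, 0.707, 0.0, 0.001]
ft_force: [-0.2, -0.7, 0.8]
width: 85.5
gripper_force: 0.0
```

jog_arm:
  increments:
    - [[0.6,0,-0.3],[0,0,0],0]
    - [[1,-0.1,0],[0,0,0],0]
    - [[1,-0.1,0],[0,0,0],0]
    - [[1,-0.1,0],[0,0,0],0]
    - [[1,-0.1,0],[0,0,0],0]
    - [[1,-0.1,0],[0,0,0],0]
    - [[1,-0.1,0],[0,0,0],0]
    - [[1,-0.1,0],[0,0,0],0]

```text
clock: 74.65
eef_pos: [495.7, -136.5, 222.1]
eef_rot: [0.707, 0.707, 0.0, 0.0]
ft_force: [-0.2, 0.3, -0.3]
width: 85.5
gripper_force: 0.0
```

jog_arm:
  increments:
    - [[1,0,0],[0,0,0],0]
    - [[1,0,0],[0,0,0],0]
    - [[1,0,0],[0,0,0],0]
    - [[1,0,0],[0,0,0],0]
    - [[1,0,0],[0,0,0],0]
    - [[1,0,0],[0,0,0],0]
    - [[1,0,0],[0,0,0],0]
    - [[1,0,0],[0,0,0],0]

```text
clock: 75.45
eef_pos: [495.5, 23.4, 222.1]
eef_rot: [0.707, 0.707, 0.0, 0.0]
ft_force: [0.9, 0.3, -0.8]
width: 85.6
gripper_force: 0.0
```

jog_arm:
  increments:
    - [[1,0,0],[0,0,0],0]
    - [[1,0,0],[0,0,0],0]
    - [[1,0,0],[0,0,0],0]
    - [[1,0,0],[0,0,0],0]
    - [[1,0,0],[0,0,0],0]
    - [[1,0,0],[0,0,0],0]
    - [[1,0,0],[0,0,0],0]
    - [[1,0,0],[0,0,0],0]

```text
clock: 76.25
eef_pos: [495.3, 183.3, 222.1]
eef_rot: [0.707, 0.707, 0.0, 0.0]
ft_force: [0.4, -0.3, 0.1]
width: 85.3
gripper_force: 0.0
```

jog_arm:
  increments:
    - [[1,0,0],[0,0,0],0]
    - [[1,0,0],[0,0,0],0]
    - [[1,0,0],[0,0,0],0]
    - [[1,0,0],[0,0,0],0]
    - [[1,0,0],[0,0,0],0]
    - [[1,0,0],[0,0,0],0]
    - [[0.6,0,0],[0,0,0],0]
    - [[0,0,0],[0,0,0],0]

```text
clock: 77.05
eef_pos: [495.3, 315.1, 221.9]
eef_rot: [0.706, 0.708, -0.0, -0.0]
ft_force: [0.4, -0.1, 0.7]
width: 85.4
gripper_force: 0.0
```

jog_arm:
  increments:
    - [[0,0,0],[0,0,0],0]

```text
clock: 77.15
eef_pos: [495.7, 313.7, 222.0]
eef_rot: [0.707, 0.707, -0.0, 0.0]
ft_force: [-0.5, 0.7, 0.3]
width: 85.6
gripper_force: 0.0
```

```bash
python3 look.py j5; python3 -c "
from h import *
a=cv2.imread('pics/s_j5.png');print(caps('side',a,cal('side'),(330,130,440,230),53,80))
im=cv2.imread('pics/w_j5.png'); cv2.imwrite('pics/c9.png',np.hstack([cv2.resize(im,(480,360)),cv2.resize(a[100:280,300:460],(320,360))]))"
```

```text
[495.7 313.7 222. ] 85.6 77.15
wrist [([323.9, 172.1], 1831, [496.0, 364.0])]
side [([266.4, 432.8], 548, [495.0, 362.0])]
[([369.6, 186.9], 221, [510.0, -287.0])]
```

View pics/c9.png

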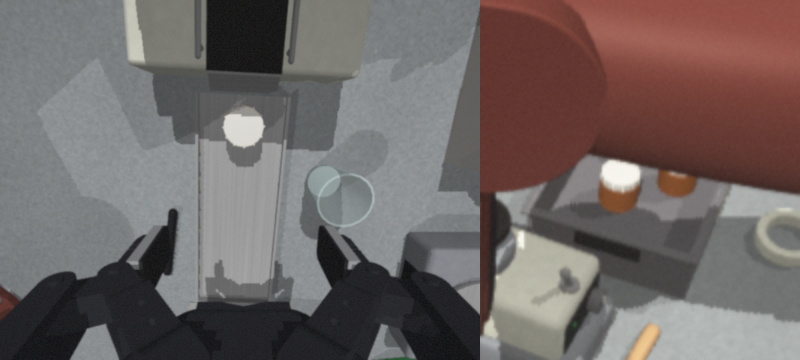

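Jar5 stands alone at the machine end of the tray, about (243,125) in the crop, which is world (496,363.5). The beaker lies clear, to the right of the tray.

jog_arm:
  increments:
    - [[0.9,0,0.5],[0,0,0],0]
    - [[0.9,0,1],[0,0,0],0]
    - [[0.7,0,1],[0,0,0],0]
    - [[0,0,1],[0,0,0],0]
    - [[0,0,1],[0,0,0],0]
    - [[0,0,1],[0,0,0],0]
    - [[0,0,1],[0,0,0],0]
    - [[0,0,1],[0,0,0],0]

```text
clock: 78.05
eef_pos: [495.8, 363.9, 70.7]
eef_rot: [0.707, 0.707, -0.0, -0.0]
ft_force: [-1.0, 0.0, -0.4]
width: 85.2
gripper_force: 0.0
```

jog_arm:
  increments:
    - [[0,0,1],[0,0,0],0]
    - [[0,0,0.6],[0,0,0],0]
    - [[0,0,0.4],[0,0,0],0]
    - [[0,0,0.35],[0,0,0],0]
    - [[0,0,0],[0,0,0],0]
    - [[0,0,0],[0,0,0],0]

```text
clock: 78.65
eef_pos: [496.4, 364.0, 25.7]
eef_rot: [0.707, 0.707, 0.0, 0.0]
ft_force: [0.9, -0.2, 1.0]
width: 85.3
gripper_force: 0.0
```

jog_arm:
  increments:
    - [[0,0,0],[0,0,0],0.3]
    - [[0,0,0],[0,0,0],0.35]
    - [[0,0,0],[0,0,0],0.45]
    - [[0,0,0],[0,0,0],0.6]
    - [[0,0,0],[0,0,0],0.6]
    - [[0,0,0],[0,0,0],0.6]

```text
clock: 79.25
eef_pos: [496.4, 364.0, 25.9]
eef_rot: [0.707, 0.707, 0.0, 0.0]
ft_force: [-0.8, -0.1, 6.6]
width: 48.9
gripper_force: 31.4
```

jog_arm:
  increments:
    - [[0,0,-0.3],[0,0,0],0.6]
    - [[0,0,-0.7],[0,0,0],0.6]
    - [[0,0,-1],[0,0,0],0.6]
    - [[0,0,-1],[0,0,0],0.6]
    - [[0,0,-1],[0,0,0],0.6]
    - [[0,0,-1],[0,0,0],0.6]
    - [[0,0,-1],[0,0,0],0.6]
    - [[0,0,-1],[0,0,0],0.6]

```text
clock: 80.05
eef_pos: [496.0, 363.8, 167.0]
eef_rot: [0.707, 0.707, 0.0, 0.0]
ft_force: [0.1, 0.3, -1.4]
width: 48.9
gripper_force: 31.3
```

jog_arm:
  increments:
    - [[-0.6,0.25,-1],[0,0,0],0.6]
    - [[-1,0.25,-1],[0,0,0],0.6]
    - [[-1,0.25,-0.75],[0,0,0],0.6]
    - [[-1,0.25,0],[0,0,0],0.6]
    - [[-1,0.25,0],[0,0,0],0.6]
    - [[-1,0.25,0],[0,0,0],0.6]
    - [[-1,0.25,0],[0,0,0],0.6]
    - [[-1,0.25,0],[0,0,0],0.6]

```text
clock: 80.85
eef_pos: [536.1, 211.0, 221.2]
eef_rot: [0.707, 0.707, 0.0, 0.0]
ft_force: [-0.2, -0.1, -1.4]
width: 48.7
gripper_force: 31.3
```

jog_arm:
  increments:
    - [[-1,0.3,0],[0,0,0],0.6]
    - [[-1,0.3,0],[0,0,0],0.6]
    - [[-1,0.3,0],[0,0,0],0.6]
    - [[-1,0.3,0],[0,0,0],0.6]
    - [[-1,0.3,0],[0,0,0],0.6]
    - [[-1,0.3,0],[0,0,0],0.6]
    - [[-1,0.3,0],[0,0,0],0.6]
    - [[-1,0.3,0],[0,0,0],0.6]

```text
clock: 81.65
eef_pos: [584.2, 51.0, 221.2]
eef_rot: [0.707, 0.707, 0.0, 0.0]
ft_force: [0.0, 0.4, -0.3]
width: 48.7
gripper_force: 31.3
```

jog_arm:
  increments:
    - [[-1,0.3,0],[0,0,0],0.6]
    - [[-1,0.3,0],[0,0,0],0.6]
    - [[-1,0.3,0],[0,0,0],0.6]
    - [[-1,0.2,0],[0,0,0],0.6]
    - [[-0.5,0,0],[0,0,0],0.6]
    - [[-0.3,0,0],[0,0,0],0.6]
    - [[0,0,0],[0,0,0],0.6]
    - [[0,0,0],[0,0,0],0.6]

```text
clock: 82.45
eef_pos: [605.9, -43.6, 220.4]
eef_rot: [0.707, 0.707, 0.0, -0.0]
ft_force: [0.1, 0.2, -1.4]
width: 48.8
gripper_force: 31.3
```

jog_arm:
  increments:
    - [[0,0,0],[0,0,0],0.6]

```text
clock: 82.55
eef_pos: [605.9, -43.4, 220.3]
eef_rot: [0.707, 0.707, 0.0, 0.0]
ft_force: [-0.5, -0.6, -1.0]
width: 49.1
gripper_force: 31.3
```

Same offset and start as for jar4, so the same press.

jog_arm:
  increments:
    - [[-0.03,0,0.6],[0,0,0],0.6]
    - [[0,0,0.7],[0,0,0],0.6]
    - [[0,0,0.5],[0,0,0],0.6]
    - [[0,0,0.2],[0,0,0],0.6]
    - [[0,0,0.1],[0,0,0],0.6]
    - [[0,0,0.1],[0,0,0],0.6]
    - [[0,0,0.1],[0,0,0],0.6]
    - [[0,0,0.1],[0,0,0],0.6]

```text
clock: 83.35
eef_pos: [606.1, -44.8, 173.1]
eef_rot: [0.707, 0.707, 0.0, 0.0]
ft_force: [-5.2, 2.0, 8.1]
width: 49.0
gripper_force: 32.0
```

jog_arm:
  increments:
    - [[0,0,0.1],[0,0,0],0.6]
    - [[0,0,0.05],[0,0,0],0.6]
    - [[0,0,0],[0,0,0],0.6]
    - [[0,0,0],[0,0,0],0.6]

```text
clock: 83.75
eef_pos: [606.1, -44.8, 170.9]
eef_rot: [0.707, 0.707, 0.0, 0.001]
ft_force: [-6.7, 1.5, 11.0]
width: 48.7
gripper_force: 32.3
```

jog_arm:
  increments:
    - [[0,0,0.1],[0,0,0],0.6]
    - [[0,0,0],[0,0,0],0.6]
    - [[0,0,0],[0,0,0],0.6]
    - [[0,0,0],[0,0,0],0.6]

```text
clock: 84.15
eef_pos: [606.2, -44.8, 170.8]
eef_rot: [0.707, 0.707, 0.001, 0.001]
ft_force: [-11.5, 3.8, 22.8]
width: 48.9
gripper_force: 33.4
```

jog_arm:
  increments:
    - [[0,0,0],[0,0,0],0.6]
    - [[0,0,0],[0,0,0],0.6]
    - [[0,0,0],[0,0,0],0.6]
    - [[0,0,0],[0,0,0],0.6]
    - [[0,0,0],[0,0,0],0.6]
    - [[0,0,0],[0,0,0],0.6]
    - [[0,0,0],[0,0,0],0.6]
    - [[0,0,0],[0,0,0],0.6]

```text
clock: 84.95
eef_pos: [606.2, -44.8, 170.7]
eef_rot: [0.707, 0.707, 0.001, 0.001]
ft_force: [-12.3, 3.7, 22.4]
width: 49.3
gripper_force: 33.4
```

jog_arm:
  increments:
    - [[0,0,0],[0,0,0],0.6]
    - [[0,0,0],[0,0,0],0.6]
    - [[0,0,0],[0,0,0],0.6]
    - [[0,0,0],[0,0,0],0.6]
    - [[0,0,0],[0,0,0],0.6]
    - [[0,0,0],[0,0,0],0.6]
    - [[0,0,0],[0,0,0],0.6]
    - [[0,0,0],[0,0,0],0.6]

```text
clock: 85.75
eef_pos: [606.2, -44.8, 170.7]
eef_rot: [0.707, 0.707, 0.001, 0.001]
ft_force: [-12.5, 3.8, 22.7]
width: 49.1
gripper_force: 33.4
```

jog_arm:
  increments:
    - [[0,0,0],[0,0,0],0.6]
    - [[0,0,0],[0,0,0],0.6]
    - [[0,0,0],[0,0,0],0.6]
    - [[0,0,0],[0,0,0],0.6]
    - [[0,0,0],[0,0,0],0.6]
    - [[0,0,0],[0,0,0],0.6]

```text
clock: 86.35
eef_pos: [606.2, -44.8, 170.7]
eef_rot: [0.707, 0.707, 0.001, 0.001]
ft_force: [-11.5, 3.1, 22.5]
width: 48.7
gripper_force: 33.4
```

jog_arm:
  increments:
    - [[0,0,-0.5],[0,0,0],0.6]
    - [[0,0,-1],[0,0,0],0.6]
    - [[0,0,-1],[0,0,0],0.6]
    - [[-0.4,-0.4,-0.5],[0,0,0],0.6]
    - [[-0.8,-0.7,0],[0,0,0],0.6]
    - [[-0.8,-0.7,0],[0,0,0],0.6]
    - [[-0.8,-0.7,0],[0,0,0],0.6]
    - [[-0.8,-0.7,0],[0,0,0],0.6]

```text
clock: 87.15
eef_pos: [541.1, -117.9, 226.7]
eef_rot: [0.707, 0.707, -0.0, 0.0]
ft_force: [0.7, -0.7, -0.5]
width: 48.5
gripper_force: 31.4
```

jog_arm:
  increments:
    - [[-1,-0.75,0],[0,0,0],0.6]
    - [[-1,-0.75,0],[0,0,0],0.6]
    - [[-1,-0.75,0],[0,0,0],0.6]
    - [[-1,-0.75,0],[0,0,0],0.6]
    - [[-1,-0.75,0],[0,0,0],0.6]
    - [[-1,-0.75,0],[0,0,0],0.6]
    - [[-0.17,-0.1,0],[0,0,0],0.6]
    - [[0,0,0],[0,0,0],0.6]

```text
clock: 87.95
eef_pos: [449.4, -240.9, 226.9]
eef_rot: [0.708, 0.706, 0.0, 0.0]
ft_force: [0.6, -0.4, -0.5]
width: 48.9
gripper_force: 31.4
```

jog_arm:
  increments:
    - [[0,0,0],[0,0,0],0.6]
    - [[0,0,0],[0,0,0],0.6]

```text
clock: 88.15
eef_pos: [450.4, -239.6, 227.0]
eef_rot: [0.707, 0.707, 0.0, 0.0]
ft_force: [0.2, -0.2, -1.4]
width: 48.9
gripper_force: 31.4
```

```bash
python3 tl.py 5
```

```text
[ 450.4 -239.6  227. ] 48.9 88.15
side tote [([398.2, 136.0], 214, [496.0, -513.0]), ([379.4, 161.8], 89, [514.0, -388.0]), ([369.9, 185.9], 192, [511.0, -291.0]), ([339.3, 225.8], 161, [537.0, -136.0])]
side tray []
wrist tote [([386.3, 269.6], 1278, [514.0, -287.0]), ([324.2, 292.7], 1033, [451.0, -312.0])]
tote corners pred [[366.0, 128.0], [440.0, 146.0], [407.0, 229.0]]
```

jog_arm:
  increments:
    - [[0,0,0.6],[0,0,0],0.6]
    - [[0,0,1],[0,0,0],0.6]
    - [[0,0,1],[0,0,0],0.6]
    - [[0,0,1],[0,0,0],0.6]
    - [[0,0,1],[0,0,0],0.6]
    - [[0,0,1],[0,0,0],0.6]
    - [[0,0,1],[0,0,0],0.6]
    - [[0,0,1],[0,0,0],0.6]

```text
clock: 89.05
eef_pos: [449.8, -239.6, 73.3]
eef_rot: [0.707, 0.707, 0.0, -0.0]
ft_force: [0.5, 0.5, -0.9]
width: 48.6
gripper_force: 31.4
```

jog_arm:
  increments:
    - [[0,0,1],[0,0,0],0.6]
    - [[0,0,0.8],[0,0,0],0.6]
    - [[0,0,0.5],[0,0,0],0.6]
    - [[0,0,0.2],[0,0,0],0.6]
    - [[0,0,0.1],[0,0,0],0.6]
    - [[0,0,0.1],[0,0,0],0.6]
    - [[0,0,0.03],[0,0,0],0.6]
    - [[0,0,0],[0,0,0],0.6]

```text
clock: 89.85
eef_pos: [450.3, -240.4, 21.0]
eef_rot: [0.707, 0.707, 0.0, 0.0]
ft_force: [-0.6, -0.1, -1.1]
width: 48.7
gripper_force: 31.4
```

jog_arm:
  increments:
    - [[0,0,0.04],[0,0,0],0.6]
    - [[0,0,0],[0,0,0],0.6]

```text
clock: 90.05
eef_pos: [450.1, -240.3, 19.9]
eef_rot: [0.707, 0.707, 0.0, 0.0]
ft_force: [-0.1, 0.6, -1.0]
width: 49.1
gripper_force: 31.4
```

jog_arm:
  increments:
    - [[0,0,0.03],[0,0,0],0.6]
    - [[0,0,0],[0,0,0],0.6]

```text
clock: 90.25
eef_pos: [450.0, -240.2, 19.1]
eef_rot: [0.707, 0.707, 0.0, 0.0]
ft_force: [-0.3, 0.5, -2.0]
width: 48.9
gripper_force: 31.4
```

jog_arm:
  increments:
    - [[0,0,0.04],[0,0,0],0.6]
    - [[0,0,0],[0,0,0],0.6]

```text
clock: 90.45
eef_pos: [450.1, -240.3, 18.9]
eef_rot: [0.707, 0.707, -0.0, 0.0]
ft_force: [-2.2, 1.7, 5.0]
width: 48.8
gripper_force: 31.9
```

jog_arm:
  increments:
    - [[0,0,0],[0,0,0],0.4]
    - [[0,0,0],[0,0,0],0.35]
    - [[0,0,0],[0,0,0],0.25]
    - [[0,0,0],[0,0,0],0.2]
    - [[0,0,0],[0,0,0],0.2]
    - [[0,0,-0.3],[0,0,0],0.2]
    - [[0,0,-0.6],[0,0,0],0.2]
    - [[0,0,-1],[0,0,0],0.2]

```text
clock: 91.25
eef_pos: [449.1, -239.5, 56.2]
eef_rot: [0.707, 0.707, -0.0, -0.001]
ft_force: [0.0, -0.8, 0.1]
width: 67.9
gripper_force: 0.0
```

jog_arm:
  increments:
    - [[0,0,-1],[0,0,0],0.2]
    - [[0,0,-1],[0,0,0],0.2]
    - [[0,0,-1],[0,0,0],0.2]
    - [[0,0,-1],[0,0,0],0.2]
    - [[0,0,-1],[0,0,0],0.2]
    - [[0,0,-1],[0,0,0],0.2]
    - [[0,0,-1],[0,0,0],0.2]
    - [[0,0,-1],[0,0,0],0.2]

```text
clock: 92.05
eef_pos: [449.7, -240.1, 218.0]
eef_rot: [0.707, 0.707, -0.0, 0.0]
ft_force: [0.1, -0.4, -0.4]
width: 68.3
gripper_force: 0.0
```

jog_arm:
  increments:
    - [[0.6,0.2,-0.3],[0,0,0],1]
    - [[1,0.3,0],[0,0,0],1]
    - [[1,0.3,0],[0,0,0],1]
    - [[1,0.3,0],[0,0,0],1]
    - [[1,0.3,0],[0,0,0],1]
    - [[1,0.3,0],[0,0,0],1]
    - [[1,0.3,0],[0,0,0],1]
    - [[1,0.3,0],[0,0,0],1]

```text
clock: 92.85
eef_pos: [495.8, -86.4, 222.0]
eef_rot: [0.707, 0.707, -0.0, -0.0]
ft_force: [-0.1, -0.2, 0.2]
width: -0.1
gripper_force: 0.0
```

jog_arm:
  increments:
    - [[1,0,0],[0,0,0],1]
    - [[1,0,0],[0,0,0],1]
    - [[1,0,0],[0,0,0],1]
    - [[1,0,0],[0,0,0],1]
    - [[1,0,0],[0,0,0],1]
    - [[0.4,0,0],[0,0,0],1]
    - [[0,0,0],[0,0,0],1]
    - [[0,0,0],[0,0,0],1]

```text
clock: 93.65
eef_pos: [495.9, 19.6, 222.2]
eef_rot: [0.707, 0.707, -0.0, 0.0]
ft_force: [0.3, 0.4, 0.4]
width: -0.1
gripper_force: 0.0
```

```bash
python3 tl.py 5b
python3 - <<'E'
from h import *
b,_=grab("scene","scene6"); a=cv2.imread("pics/t_5b.png")
cv2.imwrite("pics/c10.png",np.hstack([cv2.resize(a[100:300,300:460],(400,500)),cv2.resize(b[100:260,200:360],(400,500))]))
E
```

```text
[495.9  19.6 222.2] -0.1 93.65
side tote [([401.4, 180.7], 97, [443.0, -338.0]), ([389.0, 206.8], 207, [447.0, -238.0])]
side tray []
wrist tote [([380.5, 271.0], 6175, [553.0, -28.0])]
tote corners pred [[366.0, 128.0], [440.0, 146.0], [407.0, 229.0]]
```

View pics/c10.png

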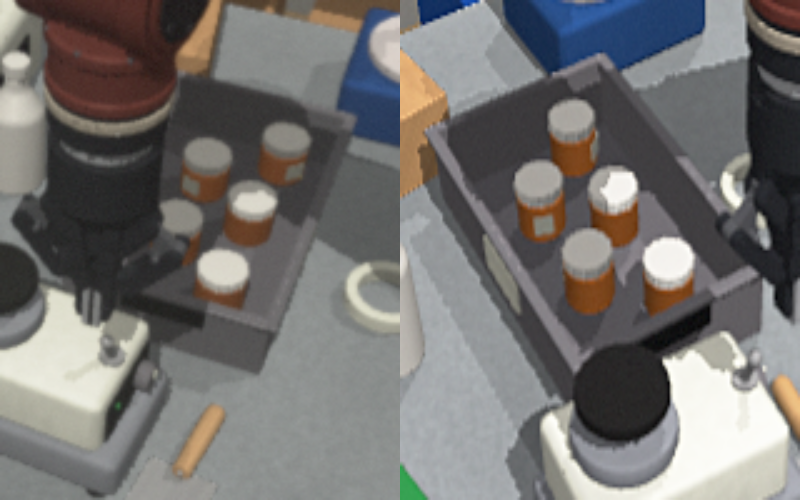

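All five jars stand upright in the tote and the toggle is still on. Switching it off from the +y side.

jog_arm:
  increments:
    - [[0,0,0.8],[0,0,0],1]
    - [[0,0,0.8],[0,0,0],1]
    - [[0,0,0.8],[0,0,0],1]
    - [[0,0,0.8],[0,0,0],1]
    - [[0,0,0.8],[0,0,0],1]
    - [[0,0,0.05],[0,0,0],1]
    - [[0,0,0],[0,0,0],1]

```text
clock: 94.5
eef_pos: [495.7, 19.8, 141.0]
eef_rot: [0.707, 0.707, -0.0, -0.0]
ft_force: [0.0, -0.2, -0.5]
width: 0.3
gripper_force: 0.0
```

jog_arm:
  increments:
    - [[-0.4,0,0],[0,0,0],1]
    - [[-0.4,0,0],[0,0,0],1]
    - [[-0.4,0,0],[0,0,0],1]
    - [[-0.4,0,0],[0,0,0],1]
    - [[-0.3,0,0],[0,0,0],1]
    - [[-0.3,0,0],[0,0,0],1]
    - [[-0.2,0,0],[0,0,0],1]
    - [[0,0,0],[0,0,0],1]

```text
clock: 95.3
eef_pos: [496.0, -28.8, 141.2]
eef_rot: [0.707, 0.707, -0.0, 0.0]
ft_force: [0.5, 0.2, 0.5]
width: -0.0
gripper_force: 0.0
```

jog_arm:
  increments:
    - [[-0.1,0,0],[0,0,0],1]
    - [[0,0,0],[0,0,0],1]

```text
clock: 95.5
eef_pos: [495.9, -30.2, 141.2]
eef_rot: [0.707, 0.707, -0.0, -0.0]
ft_force: [-0.3, -0.1, 0.2]
width: -0.0
gripper_force: 0.1
```

jog_arm:
  increments:
    - [[-0.1,0,0],[0,0,0],1]
    - [[0,0,0],[0,0,0],1]

```text
clock: 95.7
eef_pos: [495.9, -32.1, 141.2]
eef_rot: [0.707, 0.707, -0.0, -0.0]
ft_force: [-0.2, 1.1, -0.8]
width: -0.4
gripper_force: 0.4
```

jog_arm:
  increments:
    - [[-0.1,0,0],[0,0,0],1]
    - [[0,0,0],[0,0,0],1]

```text
clock: 95.9
eef_pos: [496.0, -34.3, 141.2]
eef_rot: [0.707, 0.707, 0.0, -0.0]
ft_force: [-0.7, 1.0, -1.0]
width: 0.2
gripper_force: 0.5
```

jog_arm:
  increments:
    - [[-0.1,0,0],[0,0,0],1]
    - [[0,0,0],[0,0,0],1]

```text
clock: 96.1
eef_pos: [496.1, -36.4, 141.4]
eef_rot: [0.707, 0.707, 0.0, 0.0]
ft_force: [-0.2, 1.5, 0.1]
width: 0.0
gripper_force: 0.5
```

jog_arm:
  increments:
    - [[-0.1,0,0],[0,0,0],1]
    - [[0,0,0],[0,0,0],1]

```text
clock: 96.3
eef_pos: [496.0, -37.6, 141.3]
eef_rot: [0.707, 0.707, 0.001, -0.001]
ft_force: [0.1, 5.6, -0.4]
width: 0.1
gripper_force: 2.6
```

Force is starting to rise, so a last nudge to the stop, then withdraw and check.

jog_arm:
  increments:
    - [[-0.1,0,0],[0,0,0],1]
    - [[-0.05,0,0],[0,0,0],1]
    - [[0,0,0],[0,0,0],1]

```text
clock: 96.6
eef_pos: [495.9, -38.2, 141.2]
eef_rot: [0.706, 0.708, 0.003, -0.002]
ft_force: [1.0, 17.4, 2.3]
width: 0.0
gripper_force: 8.6
```

jog_arm:
  increments:
    - [[0.6,0,0],[0,0,0],1]
    - [[0.7,0,0],[0,0,0],1]
    - [[0.7,0,0],[0,0,0],1]
    - [[0.6,0,0],[0,0,0],1]
    - [[0,0,-1],[0,0,0],1]
    - [[0,0,-1],[0,0,0],1]
    - [[0,0,-1],[0,0,0],1]
    - [[0,0,-1],[0,0,0],1]

```text
clock: 97.4
eef_pos: [496.0, 11.5, 222.2]
eef_rot: [0.707, 0.707, -0.0, 0.0]
ft_force: [-0.5, 0.1, -0.0]
width: -0.1
gripper_force: 0.0
```

jog_arm:
  increments:
    - [[1,0,-0.5],[0,0,0],1]
    - [[1,0,-0.5],[0,0,0],1]
    - [[1,0,0],[0,0,0],1]
    - [[0.5,0,0],[0,0,0],1]
    - [[0,0,0],[0,0,0],1]
    - [[0,0,0],[0,0,0],1]

```text
clock: 98.0
eef_pos: [495.9, 80.7, 241.0]
eef_rot: [0.707, 0.707, -0.0, -0.0]
ft_force: [-0.2, -1.0, -0.7]
width: 0.3
gripper_force: 0.0
```

Run:
```python
from h import *
a,_=grab("side","sidef"); b,_=grab("scene","scenef")
cv2.imwrite("pics/c11.png",np.hstack([cv2.resize(b[180:250,300:370],(400,400),interpolation=2),cv2.resize(b,(400,400))]))
print(manip.read_state()["clock"])
```

```text
98.1
```

View pics/c11.png

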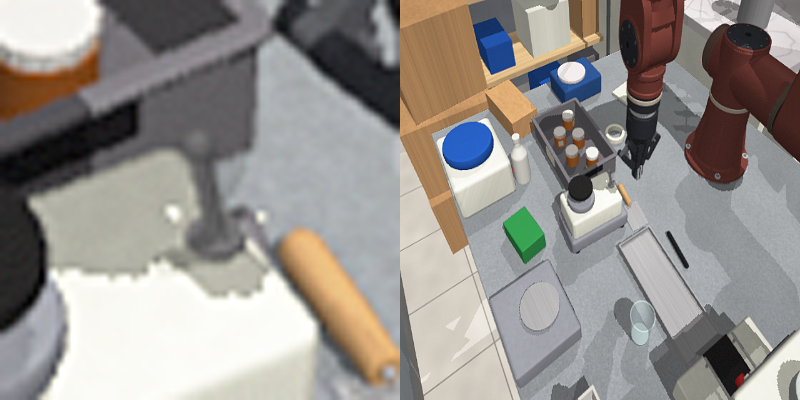

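The ball is at (334.5,205), the "off" position. The five jars are in the tote, the tray is empty and the bystanders are where they were. Handing in.

```bash
python3 -c "
from plant import manip
print(manip.close_job())"
```

```text
the job is handed in; nothing more can be done
None
```

The job is handed in at about 98 s: all five jars were pressed on the mixer oldest first, held over two seconds at about 23 N and stood upright in the tote, and the mixer is off again; jar1 ended about 3 cm from where I released it, probably the announced knock, still upright in the tote.

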